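# Charge the stir-bar keeper through its sprung shutter

## Task

Lift the steel chute by its black block with the three loose stir bars lying in it, push the tab of the keeper's sprung shutter back with the chute's two prongs, and, holding it open, tip the chute so that all three bars slide down through the opening into the keeper. Push gently: enough to hold the shutter almost fully open, never hard against its end stop; do not touch the bars or disturb the things standing around. Then set the empty chute down flat on the table again and let go.

Things in the scene. Friction and masses are not known exactly. Their poses are not given: they have to be found in the camera images.
- chute: Polished steel U-shaped chute, about 160 g, lying level on a 3 mm mat. Origin: on its underside, below the centre of its black block; x along the trough to the open nose, z up. Floor 3 mm thick, x=-74 to +80 mm, ending at the prongs; walls 4 mm thick, 16 mm high; channel 16 mm wide, outside 24 mm. Rear end closed. At the start the nose points roughly at the robot. Carried level without jerks, it keeps its bars.
- chute_grip (a point): Centre of the chute's black grip block, 30x30x26 mm (x, y, z of the chute), on an arch over the trough, 45 mm above the chute's underside. The block's sides are free from 32 to 58 mm above the underside: grip it from above, closing along or across the chute. Below it the chute's walls end 16 mm above the underside.
- chute_nose (a point): Point on the underside, midway between the tips of the chute's two prongs, 104 mm ahead of the origin along the chute's x. Ahead of the floor the side walls run on as prongs 4 mm thick, 10 mm high, 24 mm long, with nothing between or under them. Tipped nose down, bars begin to slide at 0.15 to 0.35 rad; 0.6 to 0.7 rad empties the chute surely.
- bar_a_center (a point): Centre of a white, slippery stir bar: a capsule 25 mm long and 10 mm thick (x along its length), 12 g. The three lie one behind the other in the chute, under and behind the block.
- bar_b_center (a point): Centre of a white, slippery stir bar: a capsule 25 mm long and 10 mm thick (x along its length), 12 g. The three lie one behind the other in the chute, under and behind the block.
- bar_c_center (a point): Centre of a white, slippery stir bar: a capsule 25 mm long and 10 mm thick (x along its length), 12 g. The three lie one behind the other in the chute, under and behind the block.
- keeper: Clear box 124x66x80 mm, fixed to the table, inside 114x56 mm; origin in the middle of its underside. x: the level direction in which the chute is pushed and poured, roughly towards the robot; y across; z up. An aluminium head 182 mm long and 84 mm wide, with the shutter, is clamped on top; it is part of the keeper and touching it counts as touching the keeper.
- keeper_deck (a point): Point above the keeper's middle, level with the top of the head's deck (86 mm above the table); axes as the keeper's. The head is clamped with its shutter's tab anywhere from 25 mm behind to 25 mm ahead of this point along x: THIS OFFSET IS NOT MEASURED and must be felt. Shut, the tab's rear face stands at x = offset, y = 0, 7 mm behind the opening (28 mm wide, 23 mm long in x).
- keeper_tab (a point): Point 17 mm above keeper_deck: mid-height of the shutter's steel tab (26 wide, 34 high, 5 mm thick) if the offset were 0. Pushing the tab along +x opens the flush shutter: spring 1.3 N at first, 0.22 N more per mm, rigid stop at 26 mm (7 N), where force shoots up. Bars pass only if pushed 18 mm or more (5.3 N), best 20 to 24 mm. Let go, it shuts itself.
- keeper_guide (a point): Point on the deck 40 mm behind keeper_deck (x=-40): with offset 0, the rear end of two guide cheeks, 18 mm high and 28 mm apart, that run to 60 mm ahead of the tab; rearward they flare to about 50 mm apart at 70 mm behind the tab. The cheeks move with the head. A level chute with its underside 2 to 5 mm above the deck passes between them and its prongs meet the tab.
- wash_bottle: Bystander: squeeze wash bottle, 73x90x204 mm; origin in the centre of its underside. Leave it where it is.
- flared_bottle: Bystander: clear bottle with flared neck, 72x72x139 mm; origin in the centre of its underside. Leave it where it is.
- flask_0: Bystander: conical flask, 68x68x127 mm; origin in the centre of its underside. Leave it where it is.
- beaker_100: Bystander: small glass beaker, 56x60x71 mm; origin in the centre of its underside. Leave it where it is.
- beaker_50: Bystander: smallest glass beaker, 50x53x59 mm; origin in the centre of its underside. Leave it where it is.
- petri: Bystander: petri dish, 67x67x14 mm; origin in the centre of its underside. Leave it where it is.
- stopper: Bystander: grey rubber stopper, 28x28x22 mm; origin in the centre of its underside. Leave it where it is.
- bar_a: The same stir bar as bar_a_center; origin 5 mm below that centre.
- bar_b: The same stir bar as bar_b_center; origin 5 mm below that centre.
- bar_c: The same stir bar as bar_c_center; origin 5 mm below that centre.

How it is judged (in metres and radians):
On the way, in this order (a step that is already met when the one before it is completed fails the run):
1. the chute is lifted level off the table with all three bars in it (height (world z) of chute_grip above 0.085 m and angle between chute's own z axis and vertical below 0.2 rad and distance between each of bar_a_center, bar_b_center, bar_c_center and chute below 0.085 m and z of bar_a_center in the frame of chute between 0 and 0.02 m and z of bar_b_center in the frame of chute between 0 and 0.02 m and z of bar_c_center in the frame of chute between 0 and 0.02 m), for 0.2 s.
2. the chute is tipped (0.12 rad or more) while it pushes the keeper's shutter (4 N or more) (contact force between chute and keeper above 4 N and angle between chute's own z axis and vertical above 0.12 rad), for 0.1 s.
3. all three bars are inside the keeper (x of bar_a_center in the frame of keeper_deck between -0.06 and 0.06 m and y of bar_a_center in the frame of keeper_deck between -0.031 and 0.031 m and z of bar_a_center in the frame of keeper_deck between -0.09 and -0.012 m and x of bar_b_center in the frame of keeper_deck between -0.06 and 0.06 m and y of bar_b_center in the frame of keeper_deck between -0.031 and 0.031 m and z of bar_b_center in the frame of keeper_deck between -0.09 and -0.012 m and x of bar_c_center in the frame of keeper_deck between -0.06 and 0.06 m and y of bar_c_center in the frame of keeper_deck between -0.031 and 0.031 m and z of bar_c_center in the frame of keeper_deck between -0.09 and -0.012 m), for 0.2 s.
At the end, for the whole second after the job is handed in: All three bars lie inside the keeper below its deck (at least 12 mm below the deck's top), and the chute lies flat on the table (block centre under 56 mm high, tilt under 0.08 rad), released and at rest (all of step 3 and height (world z) of chute_grip below 0.056 m and angle between chute's own z axis and vertical below 0.08 rad and linear speed of chute below 0.02 m/s and height (world z) of chute above -0.01 m); the robot touches nothing.
It fails at once if the chute presses on the keeper with more than 15 N (contact force between chute and keeper above 15 N).
It fails at once if a finger touches a stir bar (contact force between the fingers and bar_a above 0.3 N or contact force between the fingers and bar_b above 0.3 N or contact force between the fingers and bar_c above 0.3 N).
It fails at once if a bystander is moved more than 30 mm or tipped (distance of any of wash_bottle, flared_bottle, flask_0, beaker_100, beaker_50, petri, stopper from where it was at the start of the episode above 0.03 m or angle between any of wash_bottle, flared_bottle, flask_0, beaker_100, beaker_50, petri, stopper's own z axis and vertical above 0.35 rad).
It also fails if it takes over 70 s, if anything falls off the work surface, if the arm or the gripper's body presses on something with over 40 N, if the wrist force passes 120 N, or if a joint passes its speed limit or range.

## Robot

A 7-joint arm with a two-finger parallel gripper is mounted at the origin on a cart in front of the work surface, level with it; the furniture and walls round the work are solid. World frame = base frame: x ahead of the robot, y to its left, z up, the work surface at z = 0. Lengths are in mm, angles in rad, forces in N, time in s.
With the tool pointing down it reaches from about 400 to 875 mm from the base axis. Payload 4.4 kg.
Tool frame: the origin (TCP) lies at the very end of the fingers, on their centre line; the grasp point (between the pads) lies 19 mm behind it; z points along the fingers, y is the direction in which the jaws open and shut (so a half turn about z gives the same grasp; the last joint's range is limited). The gripper opens to 85 mm and grips with 20 to 120 N. Pads are 22 mm wide; open, the fingers measure 114 mm over their backs; the gripper's body (76 mm by 85 mm) begins 54 mm behind the grasp point. The pads swing forward as they close: fully open they stand 13 mm farther back than shut.
Start: joints at [1.27, 0.628, 0.038, 1.517, -0.027, 0.996, -0.02], TCP at [151.25, -632.172, 205.013] pointing down, gripper open.
Joint ranges: [-3.06, 3.06], [-0.37, 2.12], [-1.25, 1.32], [0.18, 2.47], [-1.1, 4.24], [0.23, 1.98], [-2.94, 2.94]. Speed limits (rad/s): [2.57, 2.57, 3.14, 3.14, 3.14, 3.14, 3.14].

## Interface

Orientations are given as [roll, pitch, yaw] about the fixed x, y, z axes, in that order (R = Rz(yaw) Ry(pitch) Rx(roll)).
In Python, from cell import ctrl gives the robot as it stands.
- The arm moves only by the shell command python3 -m crank 'ROWS' [OPENING]. ROWS is JSON, a list that holds one entry, the list of rows, each a list of 6 numbers: the shift along the tool's x, y, z in units of 30 mm (1.0 is 30 mm), then the turn, a rotation vector about the tool's x, y, z in units of 6 degrees (1.0 is 6 degrees). In form: [[[tx, ty, tz, rx, ry, rz], ...]]. A call has 1 to 12 rows; each row shifts and turns the pose as measured when the row begins, along the tool's axes as they then stand; what a row does not reach is not made up. A row lasts 1/12 s, in which the tool goes at most 41.7 mm and 7.16 degrees, less where a joint would pass 70% of its speed; a pose out of reach is approached as far as the arm can. A call is refused whole if a number of a shift passes 1 or a number of a turn 1, either way. A call with a gripper value outside its range is refused whole. OPENING is the gripper command: -1 is fully open, 1 is shut, values between are in proportion, set as the call begins (- or left out, the last holds). The fingers move at their own pace and stop on an object; the grip force is fixed at half the most. Time passes only in rows, so rows that do not move let the fingers close. It gives the time, the measured TCP pose, the force and the opening at its end, in the units of the state.
- ctrl.read_state(): the state, without advancing time (a new reading comes with each control period).
- ctrl.get_image(name): name is "scene" or "top" or "wrist"; returns a dict with "color" (420x560x3 uint8, red, green, blue), "depth" (420x560 float32, mm along the optical axis (not along the pixel's ray), 0 where there is no reading), "camera_matrix" (3x3 intrinsics, pixels), "k1" (the pictures are not rectified: a ray, as slopes to the right and down, at radius r is drawn at 1 + k1 r^2 times it, then the intrinsics apply), "R" (3x3) and "t" (3): a world point X has camera coordinates R X + t. Camera axes: x right, y down, z forward; pixel columns grow to the right and rows downward; lengths in mm; the calibration is good to about 2 mm. A picture is of the moment at which its call begins.
- ctrl.finish_job(): hands the job in, once; it reports no verdict.
Trained networks look in a picture, given as the dict that the camera call returned (one of the last four; its "shot" number tells which), for a name from the list of things; names that differ only in an ending like _2 or _b are one class to them, and where a whole thing is asked for, a point or a joint stands for the part that bears it (a point fixed in the world has none). Each returns a list of dicts, best first, with "conf" (0 to 1); they miss things now and then, are a little off and sometimes report something else, mostly with a low value. They report only what shows in the picture. A call takes as long as a camera call.
- ctrl.search_frame(query, picture): "extent" ([centre column, centre row, width, height] in pixels, round what is visible of it).
The state is a dict: "clock": time; "qpos": joint angles; "qd": joint speeds; "tau": joint torques, N m; "eef_pos": TCP position; "tool_rot": TCP orientation; "force": force on the tool from outside, world axes, zero at the start; "torque": the same for the moment, N m; "width": finger opening in mm.
Only numpy, scipy, OpenCV 4.12 (cv2) and the standard library are available. Lean on these libraries where they do the work, as an engineer would, in place of code of your own. Each camera call takes 0.05 s, during which the arm holds its last target. There are 200 camera calls.

## Working session

There is one attempt and no reset: what is moved stays moved. The work goes in short steps, Python scripts to look and compute and a shell command to move; the robot and the scene stay as the last step left them, time stands still between calls to the robot, and variables do not carry over. Pictures are saved under pics/ and viewed, about 8 in all and at most 12, crops included, and the job is handed in when it is done.

```bash
ls; mkdir -p pics
cat > h.py <<'E'
import numpy as np, cv2
from cell import ctrl
def save(p,name): cv2.imwrite('pics/'+name+'.png',p['color'][:,:,::-1])
def ray(p,u,v):
    K=p['camera_matrix'];x=(u-K[0][2])/K[0][0];y=(v-K[1][2])/K[1][1]
    a,b=x,y
    for _ in range(20):
        s=1+p['k1']*(a*a+b*b);a,b=x/s,y/s
    R=np.array(p['R']);t=np.array(p['t'])
    return -R.T@t, R.T@np.array([a,b,1.])
def onz(p,u,v,z):
    c,d=ray(p,u,v);return c+d*(z-c[2])/d[2]
def proj(p,X):
    q=np.array(p['R'])@np.array(X,float)+np.array(p['t']);a,b=q[:2]/q[2]
    s=1+p['k1']*(a*a+b*b);K=p['camera_matrix'];return K[0][0]*a*s+K[0][2],K[1][1]*b*s+K[1][2]
def cloud(p):
    K=np.array(p['camera_matrix']);D=p['depth'];h,w=D.shape
    u,v=np.meshgrid(np.arange(w),np.arange(h));x=(u-K[0,2])/K[0,0];y=(v-K[1,2])/K[1,1];a,b=x,y
    for _ in range(20):
        s=1+p['k1']*(a*a+b*b);a,b=x/s,y/s
    P=np.stack([a*D,b*D,D],-1)
    return (P-np.array(p['t']))@np.array(p['R'])   # R^T(P-t)
E
python3 - <<'E'
from h import *
print(ctrl.read_state())
for n in ['scene','top']:
    p=ctrl.get_image(n);save(p,n+'0');np.save(n+'0.npy',p,allow_pickle=True)
    C=cloud(p)
    for q in ['chute','chute_grip','chute_nose','bar_a_center','keeper','keeper_tab','keeper_deck','keeper_guide','wash_bottle','flared_bottle','flask_0','beaker_100','beaker_50','petri','stopper']:
        for r in ctrl.search_frame(q,p)[:3]:
            e=r['extent'];print(n,q,round(r['conf'],2),np.round(e),np.round(C[int(min(419,e[1])),int(min(559,e[0]))]))
E
```

```text
pics
{'clock': 0.0, 'qpos': array([ 1.2701999 ,  0.62933837,  0.0384405 ,  1.51838258, -0.02697577,
        0.99629787, -0.02000898]), 'qd': array([ 0.00224044, -0.00080847, -0.00110581,  0.00066408, -0.00028463,
       -0.00021041,  0.00081258]), 'tau': array([-1.22719630e-04, -5.63407373e+01,  1.22629881e+00, -1.93446010e+01,
        1.11047199e-02,  1.05585656e-02,  4.58234206e-05]), 'eef_pos': array([ 151.08101957, -631.49635888,  204.08948588]), 'tool_rot': array([-3.13968500e+00,  4.46155550e-05,  2.34801522e-01]), 'force': array([0.36496417, 0.59916656, 0.1011995 ]), 'torque': array([ 0.00416689, -0.00954201, -0.01016913]), 'width': 85.41683398011774}
scene chute 0.71 [314. 301.  77.  18.] [ 548. -197.   62.]
scene chute_grip 0.87 [316. 301.  82.  22.] [ 552. -195.   61.]
scene chute_nose 0.63 [314. 301.  83.  18.] [ 548. -195.   63.]
scene chute_nose 0.34 [319. 108.  26.  66.] [669. 274. 128.]
scene bar_a_center 0.6 [382. 331.  32.  35.] [ 682. -271.    6.]
scene bar_a_center 0.5 [285. 305.  10.   5.] [ 489. -176.   18.]
scene bar_a_center 0.5 [316. 299.  80.  20.] [ 551. -19
[... 1586 characters left out ...]
red_bottle 0.92 [141. 172.  42.  35.] [551. 296. 143.]
top flared_bottle 0.43 [147. 126.  47.  46.] [654. 292. 147.]
top flask_0 0.93 [138. 239.  38.  31.] [410. 305.  99.]
top flask_0 0.37 [232. 224.  46.  86.] [450.  97.  91.]
top beaker_100 0.95 [393. 145.  25.  27.] [ 675. -301.   12.]
top beaker_100 0.93 [388. 266.  24.  20.] [ 367. -276.   33.]
top beaker_100 0.65 [231. 222.  44.  85.] [457. 100.  86.]
top beaker_50 0.95 [393. 145.  25.  27.] [ 675. -301.   12.]
top beaker_50 0.93 [388. 266.  24.  20.] [ 367. -276.   33.]
top beaker_50 0.65 [231. 222.  44.  85.] [457. 100.  86.]
top petri 0.94 [296. 150.  26.  30.] [652. -52.  12.]
top stopper 0.5 [301. 261.  11.  16.] [376. -65.  25.]
```

Run:
```python
from h import *
a=cv2.imread('pics/top0.png');c=cv2.resize(a[140:290,120:410],None,fx=2.7,fy=2.7,interpolation=cv2.INTER_CUBIC);
cv2.imwrite('pics/v1.png',c);print(c.shape)
p=np.load('top0.npy',allow_pickle=True).item();C=cloud(p)
# keeper head top points & chute points
for nm,(c0,c1,r0,r1),(z0,z1) in [('keeper deck',(205,260,175,270),(78,94)),('keep>95',(205,260,175,270),(96,140)),('block',(335,365,160,230),(48,70)),('chute walls',(335,365,160,230),(10,40))]:
    Q=C[r0:r1,c0:c1].reshape(-1,3);Q=Q[(Q[:,2]>z0)&(Q[:,2]<z1)]
    if len(Q)<4: print(nm,len(Q));continue
    r=cv2.minAreaRect(Q[:,:2].astype(np.float32));print(nm,len(Q),r,np.median(Q,0),Q.min(0),Q.max(0))
```

```text
(405, 783, 3)
keeper deck 2584 ((458.9632263183594, 98.69457244873047), (181.78067016601562, 104.18360900878906), 7.430623531341553) [451.21122722  96.86552981  87.94328386] [365.62998881  44.57713513  81.12058428] [553.16949256 151.50157718  93.99432576]
keep>95 381 ((467.93597412109375, 100.46040344238281), (159.53924560546875, 57.74276351928711), 8.3317232131958) [467.94380037 104.54147868 104.80001965] [385.11735097  60.33478807  96.1582035 ] [547.52991847 127.53407872 125.56041107]
block 164 ((537.49365234375, -184.92837524414062), (28.246456146240234, 31.703243255615234), 78.59357452392578) [ 535.74411734 -183.32518488   62.04653142] [ 520.32999601 -200.81003655   48.64818254] [ 554.27931686 -168.87255428   67.21198971]
chute walls 369 ((546.95068359375, -184.840087890625), (169.4617919921875, 62.13414764404297), 0.8286418914794922) [ 516.23916135 -183.02441575   18.25139066] [ 462.17461681 -216.60182734   10.08147263] [ 632.12196452 -153.94298688   25.20646943]
```

View pics/v1.png

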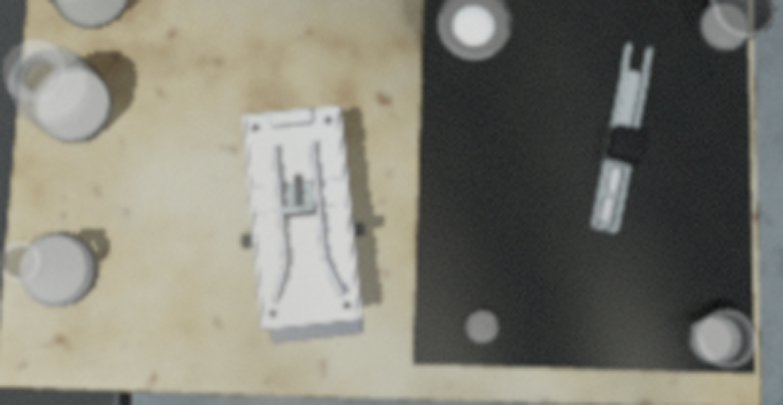

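Run:
```python
from h import *
for n in ['scene0','top0']:
    p=np.load(n+'.npy',allow_pickle=True).item();R=np.array(p['R']);print(n,-R.T@p['t'],R[2],proj(p,[151,-632,204]),proj(p,[0,0,0]))
p=ctrl.get_image('wrist');save(p,'w0');R=np.array(p['R']);print(-R.T@p['t'],R)
a=cv2.imread('pics/scene0.png');b=cv2.imread('pics/w0.png');cv2.imwrite('pics/v2.png',cv2.resize(np.hstack([a,b]),(800,300)))
```

```text
scene0 [ 440.21560159 -437.8934192   831.23746156] [ 0.09899358  0.52071432 -0.84797221] (np.float64(103.07170105444135), np.float64(612.0871277107353)) (np.float64(66.68438817769939), np.float64(271.86243640229816))
top0 [ 331.89838631   36.74162755 1076.58739504] [ 0.1708427  -0.03161931 -0.98479084] (np.float64(589.1287329185536), np.float64(376.64992449766646)) (np.float64(267.93771927590427), np.float64(422.435546421656))
[ 218.21289964 -615.61552814  375.48831947] [[ 0.2314165  -0.97285398  0.00123744]
 [-0.93549392 -0.22218004  0.27474927]
 [-0.26701598 -0.06473913 -0.96151511]]
```

View pics/v2.png

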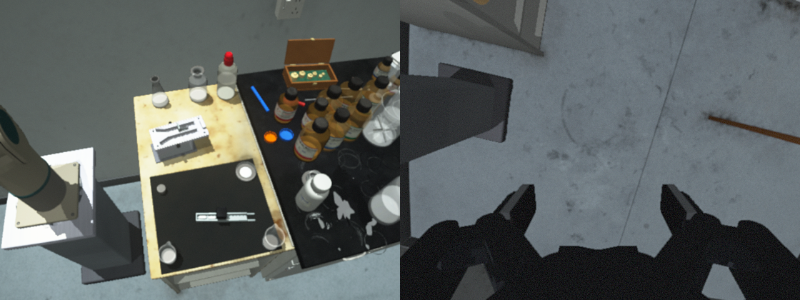

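Run:
```python
from h import *
p=np.load('top0.npy',allow_pickle=True).item()
f=lambda u,v,z:np.round(onz(p,u/2.7+120-.3,v/2.7+140-.3,z),1)
print('prongs',f(628,44,13),f(652,47,13),'rear',f(592,228,19),f(618,233,19),'block',f(628,144,61))
print('head corners',f(243,116,86),f(341,108,86),f(265,328,86),f(361,318,86))
print('cheeks fwd',f(278,145,104),f(316,142,104),'rear',f(276,300,104),f(345,291,104),'neck',f(290,235,104),f(322,228,104))
print('tab',f(298,178,120),f(298,205,86),'plate/opening',f(283,210,86),f(314,212,86),'knobs',f(247,240,70),f(358,229,70))
```

```text
prongs [ 641.7 -194.9   13. ] [ 639.7 -217.6   13. ] rear [ 466.  -159.9   19. ] [ 462.2 -183.7   19. ] block [ 536.3 -184.    61. ]
head corners [544.2 152.4  86. ] [554.1  69.1  86. ] [365.4 125.   86. ] [376.   45.8  86. ]
cheeks fwd [516.6 119.9 104. ] [520.3  88.3 104. ] rear [387.7 115.5 104. ] [396.8  59.5 104. ] neck [441.5 106.5 104. ] [448.1  80.4 104. ]
tab [486.7 100.9 120. ] [469.1 102.2  86. ] plate/opening [464.5 114.6  86. ] [463.6  88.5  86. ] knobs [439.8 145.3  70. ] [452.3  51.1  70. ]
```

```bash
cat >> h.py <<'E'
from scipy.spatial.transform import Rotation as Ro
def st(): 
    s=ctrl.read_state();return s
def rot(s): return Ro.from_euler('xyz',s['tool_rot'])
def togo(pos,rpy=None,n=1):
    s=st();R=rot(s);d=R.inv().apply(np.array(pos)-s['eef_pos'])/30
    w=(R.inv()*Ro.from_euler('xyz',rpy)).as_rotvec()*180/np.pi/6 if rpy is not None else np.zeros(3)
    print('total',np.round(d,2),np.round(w,2),'per row',np.round(d/n,3),np.round(w/n,3))
def rep():
    s=st();print('t',round(float(s['clock']),2),'pos',np.round(s['eef_pos'],1),'rpy',np.round(s['tool_rot'],3),'F',np.round(s['force'],1),'w',round(s['width'],1),'q',np.round(s['qpos'],2))
E
M='.887,-.64,-.085,0,0,0'
python3 -m crank '[[[0.887,-0.64,-0.085,0,0,0],[0.887,-0.64,-0.085,0,0,0],[0.887,-0.64,-0.085,0,0,0],[0.887,-0.64,-0.085,0,0,0],[0.887,-0.64,-0.085,0,0,0],[0.887,-0.64,-0.085,0,0,0],[0.887,-0.64,-0.085,0,0,0],[0.887,-0.64,-0.085,0,0,0],[0.887,-0.64,-0.085,0,0,0]]]' -1
python3 -m crank '[[[0.887,-0.64,-0.085,0,0,0.5],[0.887,-0.6,-0.085,0,0,0.5],[0.887,-0.6,-0.085,0,0,0.5],[0.8,-0.6,-0.085,0,0,0.5],[0.8,-0.7,0,0,0,0.5],[0.8,-0.7,0,0,0,0.5],[0.5,-0.7,0,0,0,0.5],[0.5,-0.7,0,0,0,0.5],[0,0,0,0,0,0]]]'
python3 -c "
from h import *
rep();togo([537,-185,250],[np.pi,0,-.19],6)"
```

```text
clock: 2.4
eef_pos: [343.4, -408.2, 226.5]
tool_rot: [3.136, 0.006, 0.216]
force: [1.3, 0.2, 0.7]
width: 85.0
clock: 3.15
eef_pos: [535.3, -225.6, 238.0]
tool_rot: [3.138, -0.005, -0.212]
force: [0.5, 0.6, -0.1]
width: 85.7
t 3.15 pos [ 535.3 -225.6  238. ] rpy [ 3.138 -0.005 -0.212] F [ 0.5  0.6 -0.1] w 85.7 q [ 0.27  0.49  0.11  1.68 -0.06  0.97 -1.37]
total [-0.23 -1.33 -0.41] [ 0.03 -0.05 -0.21] per row [-0.038 -0.222 -0.068] [ 0.006 -0.008 -0.035]
```

```bash
python3 -m crank '[[[-0.1,-0.7,-0.2,0,0,-0.2],[-0.1,-0.6,-0.2,0,0,0],[0,0,0,0,0,0],[0,0,0,0,0,0]]]'
python3 - <<'E'
from h import *
rep();p=ctrl.get_image('wrist');save(p,'w1');np.save('w1.npy',p,allow_pickle=True)
C=cloud(p);Q=C.reshape(-1,3);Q=Q[(p['depth'].ravel()>0)]
m=(abs(Q[:,0]-537)<120)&(abs(Q[:,1]+185)<60)
B=Q[m&(Q[:,2]>52)&(Q[:,2]<70)];print(len(B),cv2.minAreaRect(B[:,:2].astype(np.float32)),np.median(B,0))
W=Q[m&(Q[:,2]>10)&(Q[:,2]<28)];print(len(W),cv2.minAreaRect(W[:,:2].astype(np.float32)),np.median(W,0))
for q in ['chute','chute_grip','bar_a']: print(q,[(round(r['conf'],2),np.round(r['extent'])) for r in ctrl.search_frame(q,p)])
E
```

```text
clock: 3.48
eef_pos: [538.3, -183.7, 249.6]
tool_rot: [3.137, -0.004, -0.185]
force: [0.1, 0.1, -0.2]
width: 85.3
t 3.48 pos [ 538.3 -183.7  249.6] rpy [ 3.137 -0.004 -0.185] F [ 0.1  0.1 -0.2] w 85.3 q [ 0.21  0.46  0.11  1.7  -0.05  0.98 -1.43]
588 ((538.4901733398438, -185.47193908691406), (28.62883186340332, 29.863893508911133), 78.79721069335938) [ 539.21558637 -185.27790261   62.28933874]
842 ((552.8848266601562, -188.28961181640625), (23.086441040039062, 177.78054809570312), 78.95433044433594) [ 550.7005619  -184.26783804   19.76522516]
chute []
chute_grip [(0.92, array([278., 166.,  30., 132.]))]
bar_a [(0.46, array([278., 215.,   6.,  21.]))]
```

View pics/w1.png

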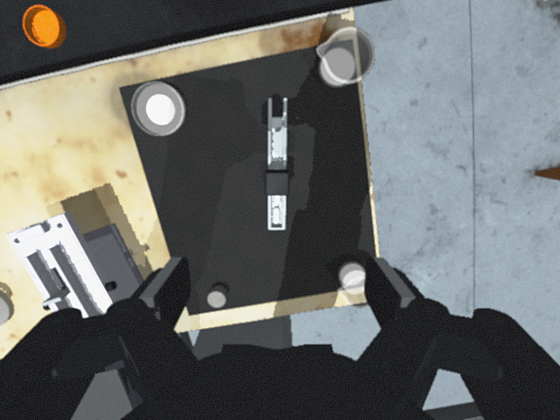

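```bash
python3 -m crank '[[[0,0,0.6,0,-0.4,0],[0,0,0.7,0,-0.5,0],[0,0,0.8,0,-0.5,0],[0,0,0.8,0,-0.5,0],[0,0,0.8,0,0,0],[0,0,0.6,0,0,0],[0,0,0,0,0,0],[0,0,0,0,0,0]]]'
python3 -c "
from h import *
rep();togo([534.6,-184.7,110],[np.pi,.2,-.193],4);togo([534.6,-184.7,28],[np.pi,.2,-.193],6)"
```

```text
clock: 4.35
eef_pos: [521.9, -195.0, 116.8]
tool_rot: [3.131, 0.199, -0.205]
force: [0.8, -0.1, 0.4]
width: 85.4
t 4.35 pos [ 521.9 -195.   116.8] rpy [ 3.131  0.199 -0.205] F [ 0.8 -0.1  0.4] w 85.4 q [ 0.22  0.71  0.11  1.67 -0.05  0.96 -1.43]
total [ 0.38 -0.42  0.15] [ 0.08 -0.01 -0.12] per row [ 0.096 -0.106  0.037] [ 0.019 -0.002 -0.029]
total [ 0.92 -0.45  2.83] [ 0.08 -0.01 -0.12] per row [ 0.154 -0.075  0.471] [ 0.013 -0.001 -0.019]
```

```bash
python3 -m crank '[[[0.1,-0.2,0.04,0.04,0,-0.06],[0.1,-0.2,0.04,0.04,0,-0.06],[0.1,0,0,0,0,0],[0,0,0,0,0,0]]]'
python3 -c "
from h import *
rep();togo([534.6,-184.7,28],[np.pi,.2,-.193],8)"
```

```text
clock: 4.68
eef_pos: [535.6, -186.2, 115.7]
tool_rot: [-3.141, 0.193, -0.194]
force: [0.3, -0.4, -0.2]
width: 85.2
t 4.68 pos [ 535.6 -186.2  115.7] rpy [-3.141  0.193 -0.194] F [ 0.3 -0.4 -0.2] w 85.2 q [ 0.22  0.72  0.1   1.64 -0.06  0.97 -1.43]
total [ 0.52 -0.04  2.88] [-0.01 -0.07 -0.01] per row [ 0.065 -0.005  0.36 ] [-0.001 -0.008 -0.001]
```

```bash
python3 -m crank '[[[0.07,-0.02,0.4,0,0,0],[0.07,-0.02,0.4,0,0,0],[0.07,0,0.4,0,0,0],[0.07,0,0.4,0,0,0],[0.07,0,0.4,0,0,0],[0,0,0,0,0,0]]]'
python3 -c "
from h import *
rep();togo([534.6,-184.7,28],[np.pi,.2,-.193],4)"
```

```text
clock: 5.18
eef_pos: [536.8, -184.2, 51.3]
tool_rot: [-3.141, 0.187, -0.192]
force: [-0.7, 0.2, -0.1]
width: 85.2
t 5.18 pos [ 536.8 -184.2   51.3] rpy [-3.141  0.187 -0.192] F [-0.7  0.2 -0.1] w 85.2 q [ 0.22  0.81  0.09  1.68 -0.06  0.84 -1.43]
total [0.08 0.03 0.78] [-0.   -0.12  0.01] per row [0.019 0.007 0.194] [-0.001 -0.03   0.002]
```

```bash
python3 -m crank '[[[0.03,0.02,0.3,0,-0.05,0],[0.03,0.01,0.25,0,-0.05,0],[0.02,0,0.2,0,0,0],[0,0,0,0,0,0],[0,0,0,0,0,0]]]'
python3 -c "
from h import *
rep();togo([534.6,-184.7,28],[np.pi,.2,-.193],1)"
```

```text
clock: 5.6
eef_pos: [533.9, -184.6, 25.4]
tool_rot: [-3.141, 0.201, -0.192]
force: [-0.7, 0.3, -0.8]
width: 85.7
t 5.6 pos [ 533.9 -184.6   25.4] rpy [-3.141  0.201 -0.192] F [-0.7  0.3 -0.8] w 85.7 q [ 0.22  0.85  0.09  1.68 -0.06  0.81 -1.43]
total [ 0.   -0.   -0.09] [-0.    0.01  0.01] per row [ 0.005 -0.002 -0.088] [-0.003  0.005  0.008]
```

```bash
python3 -m crank '[[[0,0,-0.08,0,0,0],[0,0,0,0,0,0]]]'
python3 -m crank '[[[0,0,0,0,0,0],[0,0,0,0,0,0],[0,0,0,0,0,0],[0,0,0,0,0,0],[0,0,0,0,0,0],[0,0,0,0,0,0],[0,0,0,0,0,0],[0,0,0,0,0,0],[0,0,0,0,0,0],[0,0,0,0,0,0]]]' 1
python3 -c "
from h import *
rep()"
```

```text
clock: 5.77
eef_pos: [534.6, -184.9, 28.2]
tool_rot: [-3.141, 0.2, -0.192]
force: [-0.2, -1.1, 0.3]
width: 85.5
clock: 6.6
eef_pos: [536.4, -185.1, 30.5]
tool_rot: [-3.141, 0.196, -0.192]
force: [-0.8, 0.1, -0.4]
width: 27.7
t 6.6 pos [ 536.4 -185.1   30.5] rpy [-3.141  0.196 -0.192] F [-0.8  0.1 -0.4] w 27.7 q [ 0.22  0.84  0.09  1.68 -0.06  0.82 -1.43]
```

```bash
python3 -m crank '[[[-0.02,0,-0.1,0,0,0],[-0.04,0,-0.2,0,0,0],[-0.06,0,-0.3,0,0,0],[-0.08,0,-0.4,0,0,0],[-0.08,0,-0.4,0,0,0],[-0.08,0,-0.4,0,0,0],[-0.08,0,-0.4,0,0,0],[-0.08,0,-0.4,0,0,0],[-0.08,0,-0.4,0,0,0],[-0.06,0,-0.3,0,0,0],[-0.04,0,-0.2,0,0,0],[0,0,0,0,0,0]]]'
python3 - <<'E'
from h import *
rep()
for n in ['top','scene']:
    p=ctrl.get_image(n);save(p,n+'2');np.save(n+'2.npy',p,allow_pickle=True)
E
```

```text
clock: 7.6
eef_pos: [536.6, -185.6, 152.1]
tool_rot: [3.141, 0.191, -0.193]
force: [-0.1, -0.7, -2.0]
width: 27.7
t 7.6 pos [ 536.6 -185.6  152.1] rpy [ 3.141  0.191 -0.193] F [-0.1 -0.7 -2. ] w 27.7 q [ 0.21  0.68  0.1   1.61 -0.05  1.04 -1.43]
```

```bash
python3 -c "
from h import *
togo([335,79.7,153],[np.pi,.196,.142],24)"
```

```text
total [-8.13 -7.39  1.51] [-0.62 -0.03 -3.13] per row [-0.339 -0.308  0.063] [-0.026 -0.001 -0.131]
```

```bash
python3 -m crank '[[[-0.08,-0.08,0.02,-0.01,0,-0.05],[-0.16,-0.15,0.03,-0.03,0,-0.13],[-0.25,-0.23,0.05,-0.03,0,-0.13],[-0.34,-0.31,0.07,-0.03,0,-0.13],[-0.34,-0.31,0.07,-0.03,0,-0.13],[-0.34,-0.31,0.07,-0.03,0,-0.13],[-0.34,-0.31,0.07,-0.03,0,-0.13],[-0.34,-0.31,0.07,-0.03,0,-0.13],[-0.34,-0.31,0.07,-0.03,0,-0.13],[-0.34,-0.31,0.07,-0.03,0,-0.13],[-0.34,-0.31,0.07,-0.03,0,-0.13],[-0.34,-0.31,0.07,-0.03,0,-0.13]]]'
python3 -c "
from h import *
rep();togo([335,79.7,153],[np.pi,.196,.142],12)"
```

```text
clock: 8.7
eef_pos: [425.2, -68.0, 142.1]
tool_rot: [3.139, 0.211, -0.018]
force: [0.9, -0.3, -1.5]
width: 27.8
t 8.7 pos [425.2 -68.  142.1] rpy [ 3.139  0.211 -0.018] F [ 0.9 -0.3 -1.5] w 27.8 q [ 0.04  0.53  0.05  1.98 -0.01  0.84 -1.49]
total [-3.1  -4.87  0.28] [-0.29  0.15 -1.5 ] per row [-0.259 -0.406  0.024] [-0.024  0.012 -0.125]
```

```bash
python3 -m crank '[[[-0.31,-0.33,-0.02,-0.03,0.01,-0.13],[-0.31,-0.36,-0.02,-0.03,0.01,-0.13],[-0.3,-0.4,-0.02,-0.03,0.01,-0.13],[-0.27,-0.41,-0.02,-0.03,0.01,-0.13],[-0.25,-0.41,-0.02,-0.03,0.01,-0.13],[-0.25,-0.41,-0.02,-0.03,0.01,-0.13],[-0.25,-0.41,-0.02,-0.03,0.01,-0.13],[-0.25,-0.41,-0.02,-0.03,0.01,-0.13],[-0.23,-0.41,-0.02,-0.03,0.01,-0.13],[-0.2,-0.3,0,-0.03,0.01,-0.13],[-0.15,-0.2,0,-0.03,0.01,-0.1],[0,0,0,0,0,0]]]'
python3 -c "
from h import *
rep();togo([335,79.7,153],[np.pi,.196,.142],4)"
```

```text
clock: 9.7
eef_pos: [319.5, 59.6, 161.9]
tool_rot: [3.139, 0.218, 0.158]
force: [0.1, 0.2, -1.4]
width: 27.4
t 9.7 pos [319.5  59.6 161.9] rpy [3.139 0.218 0.158] F [ 0.1  0.2 -1.4] w 27.4 q [-0.23  0.38 -0.03  2.22 -0.01  0.76 -1.66]
total [ 0.67 -0.58  0.16] [0.05 0.21 0.15] per row [ 0.167 -0.145  0.039] [0.013 0.052 0.039]
```

```bash
python3 -m crank '[[[0.1,-0.15,0,0.01,0.06,0.04],[0.17,-0.2,0.02,0.01,0.06,0.04],[0.17,-0.15,0.02,0.01,0.06,0.04],[0.1,-0.1,0,0,0.03,0],[0,0,0,0,0,0],[0,0,0,0,0,0]]]'
python3 - <<'E'
from h import *
rep();togo([335,79.7,153],[np.pi,.196,.142],4)
p=ctrl.get_image('wrist');save(p,'w3');np.save('w3.npy',p,allow_pickle=True)
t=ctrl.get_image('top');save(t,'t3');np.save('t3.npy',t,allow_pickle=True)
w=cv2.imread('pics/w3.png');c=cv2.resize(w[0:330,100:460],None,fx=1.8,fy=1.8,interpolation=cv2.INTER_CUBIC);cv2.imwrite('pics/v4.png',c)
E
```

```text
clock: 10.2
eef_pos: [335.5, 80.7, 156.3]
tool_rot: [3.139, 0.192, 0.142]
force: [0.7, -0.9, -1.9]
width: 27.0
t 10.2 pos [335.5  80.7 156.3] rpy [3.139 0.192 0.142] F [ 0.7 -0.9 -1.9] w 27.0 q [-0.26  0.4  -0.03  2.2  -0.02  0.74 -1.71]
total [0.   0.03 0.11] [ 0.03 -0.04 -0.  ] per row [0.    0.007 0.028] [ 0.006 -0.01  -0.001]
```

View pics/v4.png

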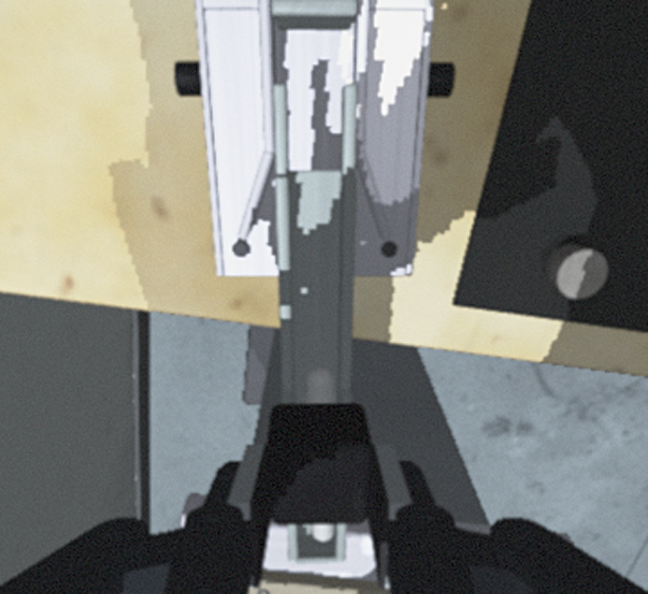

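Run:
```python
from h import *
p=np.load('w3.npy',allow_pickle=True).item();C=cloud(p)
def f(u,v,z):
    U,V=u/1.8+100-.3,v/1.8-.3
    return np.round(onz(p,U,V,z),1),np.round(C[int(round(V)),int(round(U))],0)
k=np.array([.99,.1415]);n=np.array([-.1415,.99])
def g(name,u,v,z):
    w,d=f(u,v,z);q=w[:2]-[460,98];print(name,w,'depth',d,'along',round(q@k,1),'across',round(q@n,1))
g('headL rear',217,275,86);g('headR rear',411,273,86);g('headL up',201,15,86);g('headR up',432,15,86)
g('cheekL top end',241,240,104);g('cheekR',391,240,104);g('cheekL neck',270,152,104);g('cheekR neck',360,152,104);g('cheekL fwd',266,20,104);g('cheekR fwd',362,20,104)
g('tab bottom L',275,28,86);g('tab bottom R',355,28,86);g('tab top L',275,12,120);g('tab mid',315,14,120)
z=156.3-27.5+10
g('prongL tip',279,86,z);g('prongR tip',350,86,z);g('floor end',318,172,z-7)
g('knobL',188,78,70);g('knobR',443,78,70)
```

```text
headL rear [364.4 129.3  86. ] depth [339. 142.   2.] along -90.2 across 44.5
headR rear [376.9  46.8  86. ] depth [377.  47.  87.] along -89.5 across -38.9
headL up [458.6 140.6  86. ] depth [458. 140.  88.] along 4.6 across 42.4
headR up [470.1  59.4  86. ] depth [484.  46.   2.] along 4.5 across -39.6
cheekL top end [385.  118.2 104. ] depth [381. 120.  89.] along -71.4 across 30.6
cheekR [393.1  61.1 104. ] depth [390.  58.  87.] along -71.5 across -27.1
cheekL neck [417.9 110.4 104. ] depth [418. 110. 105.] along -39.9 across 18.2
cheekR neck [422.5  78.4 104. ] depth [423.  78. 105.] along -39.9 across -14.1
cheekL fwd [458.1 115.8 104. ] depth [458. 116. 107.] along 0.6 across 17.9
cheekR fwd [462.5  84.7 104. ] depth [462.  85. 106.] along 0.6 across -13.5
tab bottom L [458.2 114.2  86. ] depth [434.  96. 310.] along 0.5 across 16.3
tab bottom R [462.2  85.8  86. ] depth [461.  86.  99.] along 0.5 across -12.4
tab top L [458.7 111.8 120. ] depth [459. 112. 121.] along 0.7 across 13.8
tab mid [459.8  99.8 120. ] depth [460. 100. 120.] along 0.1 across 1.8
prongL tip [438.5 107.2 138.8] depth [439. 107. 142.] along -20.0 across 12.2
prongR tip [441.4  87.2 138.8] depth [441.  87. 142.] along -19.9 across -8.1
floor end [416.4  92.8 131.8] depth [417.  93. 135.] along -43.9 across 1.0
knobL [438.2 147.9  70. ] depth [438. 144.  89.] along -14.5 across 52.5
knobR [452.4  47.6  70. ] depth [451.  51.  87.] along -14.7 across -48.8
```

```bash
python3 -m crank '[[[-0.1,0,0.02,0,0,0],[-0.2,0,0.04,0,0,0],[-0.25,0,0.05,0,0,0],[-0.2,0,0.04,0,0,0],[-0.1,0,0.02,0,0,0],[0,0,0,0,0,0],[0,0,0,0,0,0]]]'
python3 -c "
from h import *
rep();togo([307.8,76.7,140],[np.pi,.196,.142],6);togo([307.8,76.7,117],[np.pi,.196,.142],6)"
```

```text
clock: 10.88
eef_pos: [304.9, 75.1, 156.4]
tool_rot: [3.138, 0.194, 0.14]
force: [0.4, 0.4, -1.6]
width: 27.3
t 10.88 pos [304.9  75.1 156.4] rpy [3.138 0.194 0.14 ] F [ 0.4  0.4 -1.6] w 27.3 q [-0.27  0.36 -0.04  2.27 -0.02  0.7  -1.72]
total [ 0.21 -0.04  0.52] [ 0.03 -0.02 -0.02] per row [ 0.034 -0.007  0.086] [ 0.005 -0.003 -0.004]
total [ 0.35 -0.04  1.27] [ 0.03 -0.02 -0.02] per row [ 0.059 -0.007  0.211] [ 0.005 -0.003 -0.004]
```

```bash
python3 -m crank '[[[0.03,-0.01,0.1,0.01,0,0],[0.06,-0.01,0.2,0.01,0,0],[0.06,-0.01,0.25,0.01,0,0],[0.06,0,0.2,0,0,0],[0.06,0,0.15,0,0,0],[0,0,0,0,0,0],[0,0,0,0,0,0]]]'
python3 -c "
from h import *
rep();togo([307.8,76.7,117],[np.pi,.196,.142],2)"
```

```text
clock: 11.47
eef_pos: [309.7, 76.9, 125.3]
tool_rot: [-3.141, 0.192, 0.139]
force: [-0.3, 0.7, -2.8]
width: 27.9
t 11.47 pos [309.7  76.9 125.3] rpy [-3.141  0.192  0.139] F [-0.3  0.7 -2.8] w 27.9 q [-0.27  0.43 -0.04  2.29 -0.03  0.61 -1.71]
total [-0.01 -0.    0.28] [-0.01 -0.04 -0.02] per row [-0.006 -0.     0.142] [-0.004 -0.02  -0.012]
```

```bash
python3 -m crank '[[[0,0,0.13,0,-0.02,-0.01],[0,0,0.12,0,-0.02,-0.01],[0,0,0,0,0,0],[0,0,0,0,0,0]]]'
python3 - <<'E'
from h import *
rep()
p=ctrl.get_image('wrist');save(p,'w4');np.save('w4.npy',p,allow_pickle=True);C=cloud(p)
k=np.array([.99,.1415]);n=np.array([-.1415,.99])
Q=C[p['depth']>0];al=(Q[:,:2]-[460,98])@k;ac=(Q[:,:2]-[460,98])@n
for a0 in range(-110,0,8):
    m=(al>=a0)&(al<a0+8)&(abs(ac-2)<16)&(Q[:,2]>80);
    if m.sum()<5: continue
    b=[np.median(Q[m&(ac>=c)&(ac<c+2),2]) if (m&(ac>=c)&(ac<c+2)).sum()>1 else 0 for c in range(-14,18,2)]
    print(a0,np.round(b).astype(int))
w=cv2.imread('pics/w4.png');c=cv2.resize(w[0:300,170:400],None,fx=2,fy=2,interpolation=cv2.INTER_CUBIC);cv2.imwrite('pics/v5.png',c)
E
```

```text
clock: 11.8
eef_pos: [308.5, 76.8, 117.2]
tool_rot: [-3.141, 0.196, 0.142]
force: [-0.1, 0.2, -2.7]
width: 27.5
t 11.8 pos [308.5  76.8 117.2] rpy [-3.141  0.196  0.142] F [-0.1  0.2 -2.7] w 27.5 q [-0.26  0.45 -0.04  2.3  -0.03  0.59 -1.71]
-110 [240 240 240 239  95  95  95  95  95  95  95 239 239 239 240 240]
-102 [  0   0 107 107  96  95  95  95  95  95  95  95 108 108   0   0]
-94 [ 88  87 107 107  95  95  95  95  95  95  95  95 108 108  87  87]
-86 [ 88  88 108 107  95  95  95  95  95  95  95  95 108 108  87  88]
-78 [ 87  87 107 107  95  94  95  95  95  95  95  95 108 108  87  87]
-70 [ 88  88 101 102  88  88  88  87  88  88  88  88 102 102  88  88]
-62 [ 88  88 102 102  88  87  88  87  88  88  88  88 102 102  88  87]
-54 [ 88  88 101 102  88  88  88  88  87  87  88  88 102 102  88  88]
-46 [104  88  88  88  88  88  87  87  88  88  88  88  88  88  87  96]
-38 [106  91  87  87  87  88  88  87  87  87  88  88  87  88  88 104]
-30 [106  89  87  88  87  88  87  88  87  87  87  87  88  87  87 100]
```

View pics/v5.png

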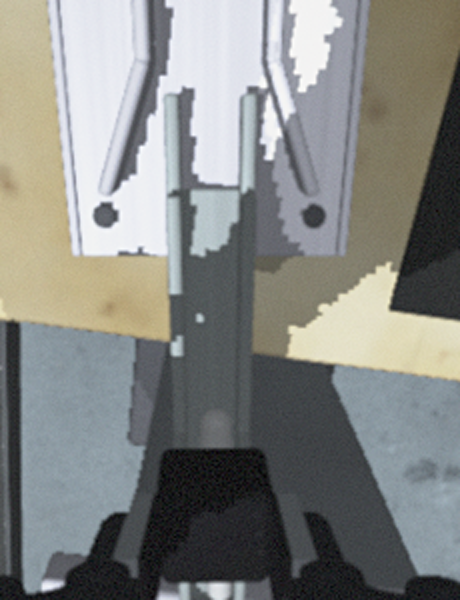

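```bash
python3 -m crank '[[[0.1,0,-0.015,0,0,0],[0.2,0,-0.03,0,0,0],[0.25,0,-0.04,0,0,0],[0.2,0,-0.03,0,0,0],[0.1,0,-0.02,0,0,0],[0,0,0,0,0,0]]]'
python3 -c "
from h import *
rep();togo([342.2,81.6,116.5],[np.pi,.196,.142],2)"
```

```text
clock: 12.35
eef_pos: [338.4, 81.2, 116.7]
tool_rot: [-3.14, 0.193, 0.142]
force: [-0.5, 1.6, -1.9]
width: 27.7
t 12.35 pos [338.4  81.2 116.7] rpy [-3.14   0.193  0.142] F [-0.5  1.6 -1.9] w 27.7 q [-0.26  0.48 -0.04  2.23 -0.02  0.63 -1.7 ]
total [ 0.13  0.01 -0.02] [-0.01 -0.03 -0.  ] per row [ 0.063  0.003 -0.01 ] [-0.006 -0.015 -0.001]
```

```bash
python3 -m crank '[[[0.1,0.01,-0.02,0,-0.02,0],[0.15,0,-0.03,0,0,0],[0.15,0,-0.03,0,0,0],[0.1,0,-0.02,0,0,0],[0,0,0,0,0,0]]]'
python3 -c "
from h import *
rep();s=st();print('nose',(s['eef_pos'][:2]-[460,98])@[.99,.1415]+106,(s['eef_pos'][:2]-[460,98])@[-.1415,.99])"
python3 -m crank '[[[0.1,0,-0.02,0,0,0],[0.1,0,-0.02,0,0,0],[0,0,0,0,0,0]]]'
python3 -c "
from h import *
rep();s=st();print('nose',(s['eef_pos'][:2]-[460,98])@[.99,.1415]+106,(s['eef_pos'][:2]-[460,98])@[-.1415,.99])"
```

```text
clock: 12.77
eef_pos: [354.5, 83.1, 116.6]
tool_rot: [-3.141, 0.197, 0.142]
force: [-1.0, -0.6, -1.6]
width: 27.6
t 12.77 pos [354.5  83.1 116.6] rpy [-3.141  0.197  0.142] F [-1.  -0.6 -1.6] w 27.6 q [-0.25  0.5  -0.04  2.18 -0.02  0.66 -1.7 ]
nose -0.5495430879977619 0.15249899527702304
clock: 13.02
eef_pos: [358.1, 83.5, 116.5]
tool_rot: [-3.141, 0.203, 0.142]
force: [-1.2, 0.3, -0.8]
width: 27.4
t 13.02 pos [358.1  83.5 116.5] rpy [-3.141  0.203  0.142] F [-1.2  0.3 -0.8] w 27.4 q [-0.25  0.5  -0.04  2.17 -0.02  0.67 -1.7 ]
nose 3.0917661736609148 0.0377532679558783
```

```bash
cat > n.py <<'E'
from h import *
s=st();d=s['eef_pos'][:2]-[460,98];rep();print('nose',d@[.99,.1415]+106,d@[-.1415,.99],'Fk',s['force'][:2]@[.99,.1415])
E
python3 -m crank '[[[0.15,0,-0.03,0,0.03,0],[0.15,0,-0.03,0,0.03,0],[0,0,0,0,0,0]]]' >/dev/null;python3 n.py
python3 -m crank '[[[0.1,0,-0.02,0,0.0,0],[0.1,0,-0.02,0,0.0,0],[0,0,0,0,0,0]]]' >/dev/null;python3 n.py
```

```text
t 13.27 pos [364.8  84.3 116.4] rpy [-3.141  0.202  0.142] F [-3.6 -0.2 -0.4] w 27.8 q [-0.25  0.51 -0.03  2.15 -0.02  0.68 -1.7 ]
nose 9.818780288944893 -0.09037813449480403 Fk -3.6018074845378565
t 13.52 pos [368.8  84.7 116.4] rpy [3.141 0.207 0.142] F [-4.6 -0.1  0.1] w 27.6 q [-0.25  0.52 -0.03  2.14 -0.02  0.69 -1.69]
nose 13.835492408580137 -0.2149199788036107 Fk -4.559337277489421
```

```bash
python3 -m crank '[[[0.12,0,-0.025,0,0.03,0],[0.1,0,-0.02,0,0.03,0],[0,0,0,0,0,0]]]' >/dev/null;python3 n.py
python3 -m crank '[[[0,0,0,0,0,0]]]' >/dev/null;python3 n.py
```

```text
t 13.77 pos [372.9  85.3 116.3] rpy [3.141 0.207 0.143] F [-5.5 -0.7  0.8] w 27.5 q [-0.25  0.52 -0.03  2.13 -0.02  0.7  -1.69]
nose 17.96709434360082 -0.26913458204675855 Fk -5.503776769311799
t 13.85 pos [372.1  85.2 116.3] rpy [3.141 0.208 0.143] F [-5.3  0.5  0.6] w 27.9 q [-0.25  0.52 -0.03  2.13 -0.02  0.7  -1.69]
nose 17.1384939435071 -0.27116744514835034 Fk -5.153658735326309
```

```bash
python3 -m crank '[[[0.08,0.0,-0.05,0,0.03,0],[0.08,0,-0.03,0,0.03,0],[0,0,0,0,0,0]]]' >/dev/null;python3 n.py
python3 -m crank '[[[0,0,0,0,0,0]]]' >/dev/null;python3 n.py
```

```text
t 14.1 pos [374.   85.4 117.5] rpy [3.141 0.208 0.143] F [-6.2  0.1 -1.1] w 27.7 q [-0.25  0.52 -0.03  2.12 -0.02  0.71 -1.69]
nose 19.048186724121237 -0.34959479115019043 Fk -6.106030401069325
t 14.18 pos [372.9  85.2 117.5] rpy [3.141 0.21  0.143] F [-5.1 -1.1 -0.4] w 27.9 q [-0.25  0.52 -0.03  2.12 -0.02  0.71 -1.69]
nose 17.997149157389785 -0.34499627565771185 Fk -5.197906016013442
```

```bash
python3 -m crank '[[[0.12,0.0,-0.025,0,0.03,0],[0.1,0,-0.02,0,0.03,0],[0.05,0,-0.01,0,0.03,0]]]' >/dev/null;python3 n.py
python3 -m crank '[[[0.035,0,-0.2,0,-0.5,0],[0.035,0,-0.2,0,-0.5,0],[0.035,0,-0.2,0,-0.5,0]]]' >/dev/null;python3 n.py
```

```text
t 14.43 pos [376.9  85.7 117.3] rpy [3.14  0.209 0.144] F [-6.7 -0.   0. ] w 27.5 q [-0.25  0.52 -0.03  2.11 -0.02  0.71 -1.69]
nose 22.022080766745304 -0.4295618074835854 Fk -6.653919848429539
t 14.68 pos [377.3  85.6 135.3] rpy [3.139 0.382 0.145] F [-5.3 -0.6 -0.3] w 27.5 q [-0.23  0.59 -0.04  1.95 -0.03  0.98 -1.67]
nose 22.34550884847326 -0.5399993404949832 Fk -5.367257609264496
```

```bash
cat > n.py <<'E'
from h import *
s=st();d=s['eef_pos'][:2]-[460,98];rep();th=s['tool_rot'][1]-.196;c,q=np.cos(th),np.sin(th)
Fk=s['force'][:2]@[.99,.1415]
print('tilt',round(th,3),'lead',round(d@[.99,.1415]+105.9*c-17.5*q,1),'tip h over deck',round(s['eef_pos'][2]-105.9*q-27.5*c-86,1),'lat',round(d@[-.1415,.99],1),'Fk',round(Fk,2),'push~',round((-Fk-1.3)/.22,1))
E
python3 -m crank '[[[0.09,0,-0.23,0,-0.5,0],[0.07,0,-0.22,0,-0.5,0],[0.05,0,-0.2,0,-0.5,0]]]' >/dev/null;python3 n.py
```

```text
t 14.93 pos [388.8  87.3 152.6] rpy [3.139 0.552 0.145] F [-4.7 -0.7  1.5] w 27.6 q [-0.22  0.68 -0.04  1.77 -0.04  1.23 -1.66]
tilt 0.356 lead 21.2 tip h over deck 3.9 lat -0.5 Fk -4.73 push~ 15.6
```

```bash
python3 -m crank '[[[0.13,0,0.01,0,0,0],[0.09,0,0.02,0,0,0]]]' >/dev/null;python3 n.py
python3 - <<'E'
from h import *
p=ctrl.get_image('wrist');save(p,'w6');np.save('w6.npy',p,allow_pickle=True)
t=ctrl.get_image('scene');save(t,'s6')
w=cv2.imread('pics/w6.png');cv2.imwrite('pics/v6.png',cv2.resize(w[0:320,130:430],None,fx=1.85,fy=1.85,interpolation=cv2.INTER_CUBIC))
E
python3 n.py
```

```text
t 15.1 pos [394.4  88.  147.5] rpy [3.139 0.556 0.144] F [-6.9 -0.5  1.7] w 27.5 q [-0.22  0.7  -0.03  1.76 -0.04  1.24 -1.66]
tilt 0.36 lead 26.6 tip h over deck -1.5 lat -0.6 Fk -6.93 push~ 25.6
t 15.2 pos [394.   87.9 147.3] rpy [3.139 0.556 0.144] F [-6.8 -0.4 -0.1] w 27.5 q [-0.22  0.7  -0.03  1.76 -0.04  1.24 -1.66]
tilt 0.36 lead 26.2 tip h over deck -1.7 lat -0.7 Fk -6.78 push~ 24.9
```

View pics/v6.png

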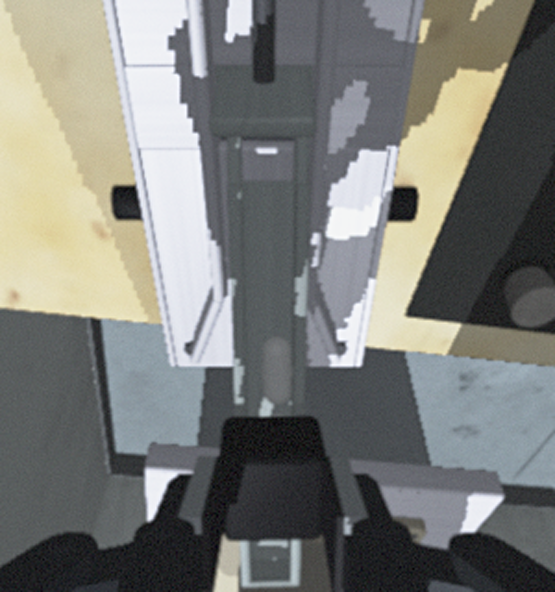

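```bash
python3 -m crank '[[[-0.1,0,-0.09,0,0,0]]]' >/dev/null;python3 n.py
python3 -m crank '[[[0.0,0,-0.21,0,-0.5,0],[0.0,0,-0.21,0,-0.5,0]]]' >/dev/null;python3 n.py
```

```text
t 15.28 pos [392.2  87.5 150.2] rpy [3.139 0.556 0.144] F [-4.  -0.6 -4.3] w 27.6 q [-0.22  0.69 -0.03  1.76 -0.04  1.24 -1.66]
tilt 0.36 lead 24.4 tip h over deck 1.1 lat -0.8 Fk -4.0 push~ 12.3
t 15.45 pos [395.5  87.8 162.6] rpy [3.138 0.665 0.144] F [-2.8 -0.3 -4.4] w 27.6 q [-0.22  0.75 -0.03  1.66 -0.04  1.39 -1.65]
tilt 0.469 lead 21.3 tip h over deck 4.2 lat -0.9 Fk -2.82 push~ 6.9
```

```bash
python3 -m crank '[[[0.02,0,-0.03,0,-0.03,0]]]' >/dev/null;python3 n.py
python3 - <<'E'
from h import *
p=ctrl.get_image('wrist');save(p,'w7');np.save('w7.npy',p,allow_pickle=True);C=cloud(p)
k=np.array([.99,.1415]);n=np.array([-.1415,.99])
Q=C[p['depth']>0];al=(Q[:,:2]-[460,98])@k;ac=(Q[:,:2]-[460,98])@n
for lab,lo,hi in [('left wall/prong',8.5,12.5),('mid',-3,3),('tabzone',-9,9)]:
    print(lab)
    for a0 in range(-90,50,5):
        m=(al>=a0)&(al<a0+5)&(ac-1>lo)&(ac-1<hi)&(Q[:,2]>60)
        if m.sum()>3: print((a0,round(float(np.median(Q[m,2]))),round(float(Q[m,2].max())),int(m.sum())),end=' ')
    print()
w=cv2.imread('pics/w7.png');cv2.imwrite('pics/v7.png',cv2.resize(w[0:320,130:430],None,fx=1.85,fy=1.85,interpolation=cv2.INTER_CUBIC))
E
python3 n.py
```

```text
t 15.53 pos [397.2  88.  162.3] rpy [3.138 0.668 0.144] F [-5.3 -0.7 -2. ] w 27.4 q [-0.22  0.76 -0.03  1.65 -0.04  1.4  -1.65]
tilt 0.472 lead 22.8 tip h over deck 3.6 lat -1.0 Fk -5.38 push~ 18.6
left wall/prong
(-65, 149, 149, 7) (-60, 154, 197, 109) (-55, 192, 195, 107) (-50, 190, 204, 144) (-45, 185, 212, 216) (-40, 183, 215, 271) (-35, 192, 218, 112) (-30, 192, 219, 102) (-25, 127, 212, 77) (-20, 124, 210, 63) (-15, 121, 123, 61) (-10, 118, 231, 53) (-5, 114, 234, 103) (0, 106, 237, 80) (5, 231, 240, 167) (10, 235, 246, 255) (15, 240, 244, 403) (20, 118, 247, 573) (25, 249, 253, 738) (30, 252, 253, 277) (35, 87, 89, 87) 
mid
(-80, 143, 143, 17) (-75, 141, 143, 74) (-70, 138, 140, 68) (-65, 135, 196, 77) (-60, 194, 197, 157) (-55, 192, 195, 185) (-50, 166, 193, 223) (-45, 171, 189, 297) (-40, 179, 186, 345) (-35, 117, 183, 93) (-30, 114, 117, 91) (-25, 112, 114, 83) (-20, 110, 118, 44) (-15, 114, 118, 110) (-10, 112, 116, 130) (-5, 110, 114, 95) (0, 108, 237, 46) (5, 238, 242, 348) (10, 244, 248, 625) (15, 250, 253, 896) (20, 112, 253, 526) (25, 98, 100, 114) (30, 98, 100, 139) (35, 98, 100, 149) (40, 98, 100, 82) 
tabzone
(-80, 143, 144, 51) (-75, 141, 144, 190) (-70, 138, 148, 189) (-65, 135, 196, 218) (-60, 154, 197, 494) (-55, 191, 196, 573) (-50, 166, 193, 653) (-45, 170, 189, 882) (-40, 180, 188, 1019) (-35, 118, 184, 294) (-30, 115, 131, 310) (-25, 112, 129, 277) (-20, 111, 126, 218) (-15, 113, 123, 388) (-10, 111, 120, 428) (-5, 109, 117, 327) (0, 108, 237, 186) (5, 238, 242, 1057) (10, 244, 248, 1871) (15, 250, 253, 2493) (20, 112, 253, 1825) (25, 247, 253, 822) (30, 97, 253, 561) (35, 88, 100, 408) (40, 98, 100, 99) 
t 15.58 pos [396.8  88.  162.2] rpy [3.138 0.667 0.144] F [-3.5  0.3 -2.7] w 27.3 q [-0.22  0.76 -0.03  1.66 -0.04  1.39 -1.65]
tilt 0.471 lead 22.4 tip h over deck 3.7 lat -1.0 Fk -3.47 push~ 9.9
```

View pics/v7.png

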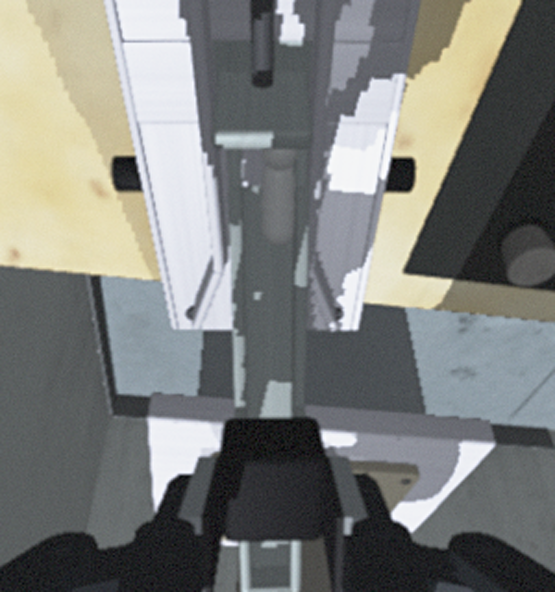

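```bash
cat > tab.py <<'E'
from h import *
def tab(p):
    C=cloud(p);k=np.array([.99,.1415]);n=np.array([-.1415,.99])
    Q=C[p['depth']>0];al=(Q[:,:2]-[460,98])@k;ac=(Q[:,:2]-[460,98])@n-2
    m=(abs(ac)<11)&(Q[:,2]>96)&(Q[:,2]<124)&(al>8)&(al<45)
    for z in range(96,124,3):
        a=al[m&(Q[:,2]>=z)&(Q[:,2]<z+3)]
        if len(a)>4: print(z,len(a),np.round(np.percentile(a,[5,50,95]),1),end=' | ')
    print()
E
python3 -m crank '[[[0.03,0,-0.22,0,-0.5,0],[0.03,0,-0.22,0,-0.5,0]]]' >/dev/null;python3 n.py
python3 - <<'E'
from tab import *
tab(np.load('w7.npy',allow_pickle=True).item())
p=ctrl.get_image('wrist');save(p,'w8');np.save('w8.npy',p,allow_pickle=True);tab(p)
E
python3 n.py
```

```text
t 15.75 pos [404.2  89.  172.7] rpy [3.137 0.772 0.144] F [-3.7  0.4 -3.6] w 27.4 q [-0.21  0.82 -0.03  1.55 -0.04  1.54 -1.65]
tilt 0.576 lead 22.7 tip h over deck 6.0 lat -1.0 Fk -3.6 push~ 10.5
96 593 [21.6 31.2 42. ] | 99 175 [21.5 22.1 40.9] | 102 122 [21.5 22.1 22.5] | 105 132 [21.6 22.  22.4] | 108 181 [ 8.7 21.9 22.5] | 111 206 [ 8.5 21.8 22.5] | 114 155 [21.4 21.9 22.5] | 117 163 [21.2 22.  22.6] | 120 513 [17.3 20.2 22.2] | 123 5 [19.  19.5 21.9] | 
96 605 [20.8 30.1 41.5] | 99 197 [20.6 21.3 42.3] | 102 131 [20.7 21.3 21.9] | 105 167 [20.7 21.3 21.9] | 108 165 [20.6 21.3 21.8] | 111 166 [20.6 21.2 21.9] | 114 173 [20.7 21.3 21.9] | 117 188 [20.5 21.2 21.8] | 120 459 [16.7 19.5 21.4] | 
t 15.8 pos [405.6  89.2 171.6] rpy [3.137 0.774 0.143] F [-1.8 -0.4 -2.5] w 27.7 q [-0.21  0.83 -0.03  1.54 -0.04  1.54 -1.65]
tilt 0.578 lead 24.1 tip h over deck 4.7 lat -1.0 Fk -1.85 push~ 2.5
```

```bash
python3 -m crank '[[[0.035,0,-0.22,0,-0.5,0],[0.04,0,-0.05,0,-0.05,0],[0.03,0,-0.03,0,-0.03,0]]]' >/dev/null;python3 n.py
python3 - <<'E'
from tab import *
p=ctrl.get_image('wrist');save(p,'w9');np.save('w9.npy',p,allow_pickle=True);tab(p)
for q in ['bar_a']: print(q,[(round(r['conf'],2),np.round(r['extent'])) for r in ctrl.search_frame(q,p)])
E
python3 n.py
```

```text
t 16.05 pos [412.5  90.3 175.2] rpy [3.137 0.833 0.143] F [-6.2  0.6  0.8] w 27.5 q [-0.21  0.87 -0.03  1.48 -0.05  1.62 -1.65]
tilt 0.637 lead 26.6 tip h over deck 4.1 lat -0.9 Fk -6.01 push~ 21.4
96 581 [22.1 31.8 44. ] | 99 210 [21.8 22.5 41.9] | 102 164 [21.7 22.4 23. ] | 105 186 [21.7 22.4 23. ] | 108 183 [21.5 22.3 23. ] | 111 171 [21.7 22.3 23. ] | 114 188 [21.6 22.2 22.9] | 117 191 [21.5 22.3 22.9] | 120 416 [18.3 20.9 22.6] | 
bar_a [(0.54, array([280.,  95.,   3.,   3.]))]
t 16.15 pos [412.4  90.3 175.2] rpy [3.137 0.832 0.143] F [-5.9  0.6 -1.5] w 27.9 q [-0.21  0.87 -0.03  1.48 -0.05  1.62 -1.65]
tilt 0.636 lead 26.6 tip h over deck 4.2 lat -0.9 Fk -5.79 push~ 20.4
```

```bash
python3 - <<'E'
from tab import *
p=ctrl.get_image('wrist');save(p,'w10');tab(p)
for i in range(6): s=ctrl.get_image('scene')
p=ctrl.get_image('wrist');save(p,'w11');tab(p)
w=cv2.imread('pics/w11.png');a=cv2.resize(w[0:300,190:370],None,fx=2,fy=2,interpolation=cv2.INTER_CUBIC)
s=s['color'][:,:,::-1];b=cv2.resize(s[140:260,190:300],None,fx=4,fy=4,interpolation=cv2.INTER_CUBIC);b=np.vstack([b,np.zeros((120,440,3),np.uint8)])
cv2.imwrite('pics/v9.png',np.hstack([a,b]))
E
python3 n.py
```

```text
96 619 [21.2 31.2 43.9] | 99 207 [21.  21.6 40.9] | 102 168 [20.8 21.5 22.1] | 105 172 [20.6 21.5 22.2] | 108 177 [20.7 21.4 22.1] | 111 183 [20.4 21.4 22.1] | 114 175 [20.7 21.4 22.1] | 117 204 [20.4 21.3 22.1] | 120 403 [17.3 19.9 21.8] | 
96 619 [20.8 31.1 43.8] | 99 209 [20.5 21.4 39.5] | 102 174 [20.5 21.2 21.9] | 105 171 [20.4 21.1 22. ] | 108 163 [20.4 21.1 21.8] | 111 186 [20.4 21.1 21.7] | 114 186 [20.4 21.1 21.8] | 117 197 [20.3 21.  21.7] | 120 423 [16.7 19.5 21.4] | 
t 16.55 pos [412.5  90.2 175.5] rpy [3.137 0.832 0.143] F [-4.3  0.3 -1.9] w 27.5 q [-0.21  0.87 -0.03  1.48 -0.05  1.62 -1.65]
tilt 0.636 lead 26.7 tip h over deck 4.5 lat -1.0 Fk -4.19 push~ 13.2
```

View pics/v9.png

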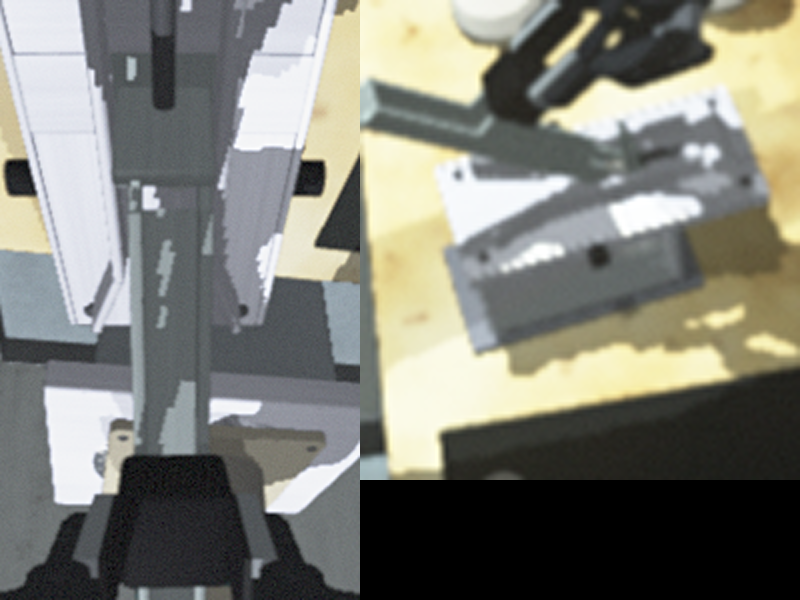

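```bash
cat > ch.py <<'E'
from tab import *
def ch(p):
    C=cloud(p);k=np.array([.99,.1415]);n=np.array([-.1415,.99])
    Q=C[p['depth']>0];al=(Q[:,:2]-[460,98])@k;ac=(Q[:,:2]-[460,98])@n-1.5
    for a0 in list(range(-120,22,4)):
        m=(al>=a0)&(al<a0+4)&(abs(ac)<5)&(Q[:,2]<165)
        if m.sum()>2: print((a0,*[round(float(x)) for x in np.percentile(Q[m,2],[5,50,95])]),end=' ')
    print()
E
python3 -m crank '[[[0.03,0,-0.03,0,-0.03,0],[0.03,0,-0.03,0,-0.03,0],[0.02,0,-0.02,0,-0.02,0]]]' >/dev/null;python3 n.py
python3 - <<'E'
from ch import *
p=ctrl.get_image('wrist');save(p,'w12');tab(p);ch(p)
E
python3 n.py
```

```text
t 16.8 pos [414.4  90.  176.1] rpy [3.135 0.836 0.142] F [-5.2 -0.2 -1.7] w 27.6 q [-0.21  0.87 -0.03  1.47 -0.04  1.63 -1.65]
tilt 0.64 lead 28.2 tip h over deck 4.8 lat -1.4 Fk -5.2 push~ 17.7
96 611 [20.7 30.7 43.7] | 99 210 [20.4 21.2 42.4] | 102 168 [20.4 21.  21.8] | 105 164 [20.3 21.  21.6] | 108 172 [20.4 21.  21.7] | 111 173 [20.3 20.9 21.7] | 114 187 [20.2 20.9 21.5] | 117 181 [20.2 20.9 21.6] | 120 413 [16.6 19.5 21.3] | 
(-64, 157, 159, 160) (-60, 153, 156, 158) (-56, 150, 152, 154) (-52, 146, 148, 150) (-48, 142, 144, 146) (-44, 138, 141, 143) (-40, 134, 137, 139) (-36, 131, 133, 135) (-32, 127, 129, 131) (-28, 123, 125, 127) (-24, 87, 121, 124) (-20, 87, 117, 120) (-16, 88, 114, 116) (-12, 108, 111, 113) (-8, 106, 107, 109) (16, 107, 121, 122) (20, 88, 107, 121) 
t 16.85 pos [414.5  90.1 176.1] rpy [3.135 0.836 0.142] F [-4.7 -1.  -0.7] w 27.6 q [-0.21  0.87 -0.03  1.47 -0.04  1.63 -1.65]
tilt 0.64 lead 28.4 tip h over deck 4.8 lat -1.4 Fk -4.81 push~ 16.0
```

```bash
python3 - <<'E'
from ch import *
k=np.array([.99,.1415]);n=np.array([-.1415,.99])
for c in ['wrist','scene']:
    p=ctrl.get_image(c);save(p,c+'13');C=cloud(p)
    for r in ctrl.search_frame('bar_a',p): e=r['extent'];X=C[int(min(e[1],419)),int(min(e[0],559))];print(c,round(r['conf'],2),np.round(e),np.round(X),np.round((X[:2]-[460,98])@k),np.round((X[:2]-[460,98])@n))
    Q=C[p['depth']>0];al=(Q[:,:2]-[460,98])@k;ac=(Q[:,:2]-[460,98])@n-2
    m=(abs(al+14)<55)&(abs(ac)<27)&(Q[:,2]<82)&(Q[:,2]>-2);print(c,m.sum(),np.round(np.c_[al,ac,Q[:,2]][m][::max(1,m.sum()//12)]).astype(int).tolist())
w=cv2.imread('pics/wrist13.png');a=cv2.resize(w[60:130,240:320],None,fx=7,fy=7,interpolation=cv2.INTER_CUBIC)
a=cv2.convertScaleAbs(a,alpha=1.6,beta=20);cv2.imwrite('pics/v10.png',a)
E
python3 n.py
```

```text
wrist 0.65 [278. 211.  56. 229.] [406.  89. 152.] -55.0 -2.0
wrist 0.53 [268.  84. 177. 169.] [480. 104. 118.] 21.0 4.0
wrist 0 []
scene 6 [[23, 27, 59], [15, 26, 58], [23, 26, 55], [-63, 6, 81], [17, -23, 82], [-5, -24, 81]]
t 17.05 pos [414.5  90.2 176. ] rpy [3.135 0.836 0.142] F [-5.5 -0.9 -0.7] w 27.6 q [-0.21  0.87 -0.03  1.47 -0.04  1.63 -1.65]
tilt 0.64 lead 28.3 tip h over deck 4.7 lat -1.3 Fk -5.58 push~ 19.4
```

View pics/v10.png

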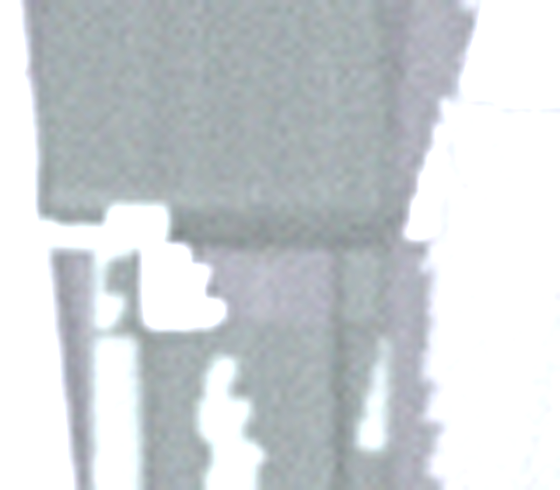

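```bash
python3 -m crank '[[[-0.15,0,0.04,0,0,0],[-0.22,0,0.08,0,0,0],[-0.25,0,0.08,0,0,0],[-0.25,0,0.08,0,0,0],[-0.25,0,0.04,0,0,0],[-0.3,0,-0.15,0,0,0],[-0.3,0,-0.25,0,0,0],[-0.3,0,-0.27,0,0,0],[-0.3,0,-0.27,0,0,0],[-0.2,0,-0.2,0,0,0],[0,0,0,0,0,0]]]' >/dev/null;python3 n.py
python3 -m crank '[[[0,0,-0.05,0,0.5,0],[0,0,-0.05,0,0.5,0],[0,0,-0.05,0,0.6,0],[0,0,-0.05,0,0.6,0],[0,0,-0.05,0,0.6,0],[0,0,-0.05,0,0.6,0],[0,0,0,0,0.6,0],[0,0,0,0,0.6,0],[0,0,0,0,0.6,0],[0,0,0,0,0.6,0],[0,0,0,0,0.5,0],[0,0,0,0,0,0]]]' >/dev/null;python3 n.py
```

```text
t 17.97 pos [385.2  86.4 255.4] rpy [3.137 0.809 0.142] F [ 0.4 -0.2 -1.4] w 28.0 q [-0.22  0.72 -0.03  1.53 -0.05  1.7  -1.66]
tilt 0.613 lead 0.9 tip h over deck 86.0 lat -1.0 Fk 0.38 push~ -7.6
t 18.97 pos [391.6  87.1 262.3] rpy [3.138 0.12  0.145] F [-0.4 -0.1 -1.3] w 27.6 q [-0.25  0.27 -0.04  1.98 -0.    1.01 -1.71]
tilt -0.076 lead 37.6 tip h over deck 156.9 lat -1.2 Fk -0.45 push~ -3.9
```

Run:
```python
from h import *
k=np.array([.99,.1415]);n=np.array([-.1415,.99])
p=ctrl.get_image('wrist');save(p,'w14');C=cloud(p);s=st()
Q=C[p['depth']>0];d=Q[:,:2]-s['eef_pos'][:2];al=d@k;ac=d@n
for nm,m in [('walls',(abs(abs(ac-1)-10)<1.5)&(al>20)&(al<75)),('floor',(abs(ac-1)<5)&(al>20)&(al<75))]:
    m&=(Q[:,2]>200)&(Q[:,2]<290);c=np.polyfit(al[m],Q[m,2],1);r=Q[m,2]-np.polyval(c,al[m]);print(nm,m.sum(),c,r.std(),np.percentile(r,[1,99]))
t=ctrl.get_image('top');save(t,'t14');sc=ctrl.get_image('scene');save(sc,'s14')
for nm,q in [('top',t),('scene',sc)]:
    C=cloud(q)
    for r in ctrl.search_frame('bar_a',q)[:5]:e=r['extent'];print(nm,round(r['conf'],2),np.round(e),np.round(C[int(min(e[1],419)),int(min(e[0],559))]))
a=cv2.imread('pics/t14.png')[170:280,190:300];b=cv2.imread('pics/s14.png')[140:250,190:300];w=cv2.imread('pics/w14.png')
f=lambda i,x:cv2.resize(i,(x,x),interpolation=cv2.INTER_CUBIC)
cv2.imwrite('pics/v11.png',np.vstack([np.hstack([f(a,400),f(b,400)]),cv2.resize(w[0:420:2,:],(800,200))]))
```

```text
walls 948 [1.82685518e-02 2.52934158e+02] 0.6542752945191198 [-1.50793371  1.43861813]
floor 1422 [1.55995992e-02 2.40119286e+02] 0.634337197439544 [-1.44977898  1.43674427]
```

View pics/v11.png

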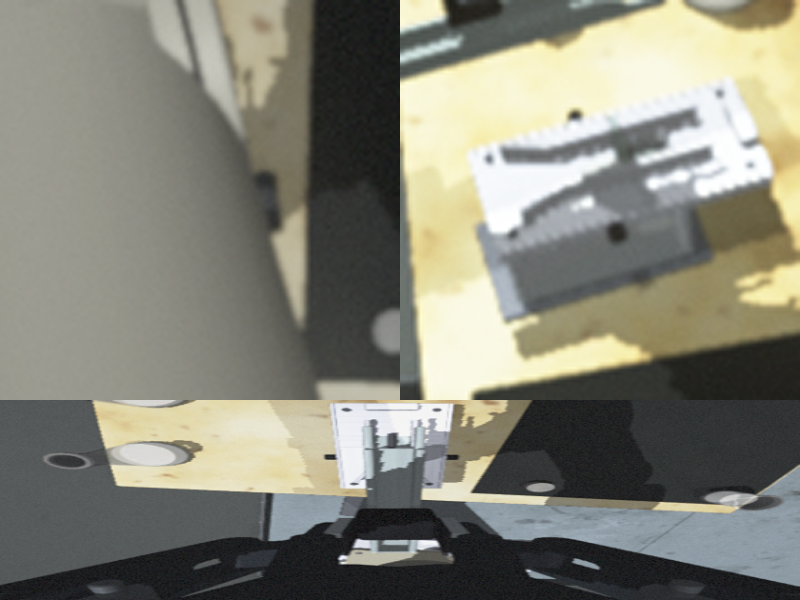

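```bash
python3 -c "
from h import *
togo([537,-185,160],[np.pi,.137,-.193],12)"
```

```text
total [3.77 9.67 2.98] [ 0.45 -0.16  3.19] per row [0.314 0.806 0.248] [ 0.037 -0.013  0.266]
```

```bash
python3 -m crank '[[[0.1,0.3,0,0,0,0.1],[0.2,0.6,0.05,0.03,-0.01,0.2],[0.3,0.8,0.1,0.04,-0.01,0.27],[0.3,0.8,0.1,0.04,-0.01,0.27],[0.3,0.8,0.2,0.04,-0.01,0.27],[0.3,0.8,0.25,0.04,-0.01,0.27],[0.3,0.8,0.25,0.04,-0.01,0.27],[0.4,0.8,0.25,0.04,-0.01,0.27],[0.4,0.8,0.25,0.04,-0.01,0.27],[0.4,0.7,0.25,0.04,-0.01,0.27],[0.3,0.5,0.2,0.04,-0.01,0.2],[0,0,0,0,0,0]]]' >/dev/null
python3 -c "
from h import *
rep();togo([537,-185,100],[np.pi,.137,-.193],8)"
```

```text
t 20.22 pos [ 500.1 -162.3  182.2] rpy [ 3.137  0.14  -0.154] F [ 0.8  0.3 -1.1] w 27.8 q [ 0.17  0.56  0.12  1.76 -0.05  0.97 -1.42]
total [1.7  0.55 2.53] [0.09 0.03 0.37] per row [0.213 0.069 0.316] [0.012 0.004 0.046]
```

```bash
python3 -m crank '[[[0.21,0.07,0.2,0.01,0,0.05],[0.21,0.07,0.3,0.01,0,0.05],[0.21,0.07,0.32,0.01,0,0.05],[0.21,0.07,0.32,0.01,0,0.05],[0.21,0.07,0.32,0.01,0,0.05],[0.21,0.07,0.32,0.01,0,0.05],[0.15,0.06,0.3,0.01,0,0.05],[0.1,0.03,0.2,0,0,0],[0,0,0,0,0,0],[0,0,0,0,0,0]]]' >/dev/null
python3 - <<'E'
from h import *
rep();togo([537,-185,40],[np.pi,.137,-.193],6)
s=st();k=np.array([np.cos(.193),-np.sin(.193)]);n=np.array([np.sin(.193),np.cos(.193)])
p=ctrl.get_image('wrist');save(p,'w15');C=cloud(p)
Q=C[p['depth']>0];d=Q[:,:2]-s['eef_pos'][:2];al=d@k;ac=d@n
for nm,m in [('walls',(abs(abs(ac)-10)<1.5)&(al>20)&(al<75)),('floor',(abs(ac)<5)&(al>20)&(al<75))]:
    m&=(Q[:,2]>50)&(Q[:,2]<130);c=np.polyfit(al[m],Q[m,2],1);print(nm,m.sum(),c,(Q[m,2]-np.polyval(c,al[m])).std())
t=ctrl.get_image('top');save(t,'t15')
a=cv2.imread('pics/t15.png')[170:280,190:300];cv2.imwrite('pics/v12.png',np.hstack([cv2.resize(a,(420,420),interpolation=cv2.INTER_CUBIC),cv2.resize(cv2.imread('pics/w15.png')[40:320,180:380],(300,420))]))
E
```

```text
t 21.05 pos [ 535.2 -183.8   96.4] rpy [ 3.141  0.147 -0.191] F [-0.3  0.1 -2. ] w 27.7 q [ 0.2   0.72  0.11  1.71 -0.08  0.86 -1.41]
total [0.34 0.03 1.85] [0.   0.09 0.01] per row [0.057 0.005 0.308] [0.001 0.016 0.002]
walls 930 [-7.60023243e-04  8.53320357e+01] 3.5781287230144114
floor 1399 [-8.05802589e-03  7.39995300e+01] 0.6505832365143456
```

View pics/v12.png

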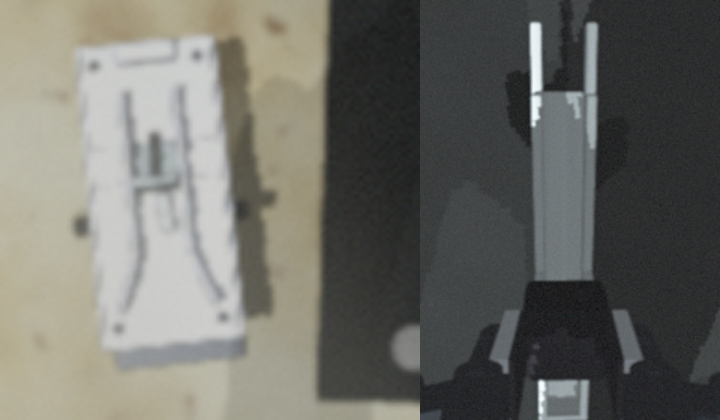

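Run:
```python
from h import *
t=ctrl.get_image('top');C=cloud(t);C0=cloud(np.load('top0.npy',allow_pickle=True).item())
print(np.round(C[214:236:2,226:244:2,2]).astype(int));print(np.round(C0[214:236:2,226:244:2,2]).astype(int))
g0=cv2.imread('pics/top0.png').mean(2);g1=t['color'].mean(2)
print((g1-g0)[214:236:2,226:244:2].astype(int))
f=lambda u,v,z:np.round(onz(t,190+u/3.82,170+v/3.82,z),1)
k=np.array([.99,.1415]);n=np.array([-.1415,.99])
for u,v in [(165,190),(173,230),(169,210)]:
    X=f(u,v,94);print(X,(X[:2]-[460,98])@k,(X[:2]-[460,98])@n)
for r in ctrl.search_frame('bar_a',t)[:5]: print(r)
```

```text
[[ 87  87  98  87  88  88 103  87  91]
 [ 87  88  99 120 123 120 104  89  91]
 [123 120 119 123 116 117 104  89  88]
 [103 102  96  93  90  87 106  87  87]
 [ 90  89  87 100  99  88 107  89  88]
 [ 90  88  89  99  98  88 107  88  89]
 [ 89  86  86  94  98  87 106  88  87]
 [ 87  88  87  97 101  90  88  98  89]
 [ 90  89  87  88  95  88  86 106  87]
 [ 95  88  89  88  92  88  87 105  86]
 [105  89  86  90  92  88  88 106  89]]
[[ 89  85 101  88  84  87 107  85  88]
 [ 86  87  97 120 121 118 105  88  85]
 [119 123 124 123 119 116 108  91  89]
 [103  98  94  94  88  86 103  89  88]
 [ 89  90  90  87  86  90 103  85  88]
 [ 86  92  86  91  85  89 105  87  88]
 [ 91  90  89  87  88  86 107  83  83]
 [ 87  88  88  87  87  85  87  99  90]
 [ 89  89  87  89  84  90  86 106  90]
 [ 94  87  90  90  86  89  87 108  89]
 [102  89  85  88  88  87  88 105  90]]
[[ -7  -5  -5  -4  -5  -5  -6  -5  -6]
 [ -6  -5  -4  -5  -5  -6  -6  -6  -6]
 [ -5  -7  -5 -10  -9  -2  -7  -5  -5]
 [ -4  -5 -12 -31 -38  -9  -7  -5  -4]
 [ -5  -6 -13 -15 -40 -12  -6  -5  -5]
 [ -6  -5 -13 -15 -31 -15  -6  -5  -4]
 [ -5  -6 -12 -18 -27 -23  -7  -5  -6]
 [ -6  -4  -8 -16 -21 -37  -5  -6  -5]
 [ -5  -5  -7 -17 -23 -19  -6  -5  -7]
 [ -4  -7  -7  -6  -7  -6  -5  -5  -6]
 [ -6  -6  -5  -6  -6  -5  -5  -7  -5]]
[458.9  94.2  94. ] -1.6267000000000218 -3.606349999999994
[435.3  88.5  94. ] -25.797249999999988 -5.909950000000001
[447.1  91.4  94. ] -13.704899999999977 -4.708649999999998
{'extent': [234.3, 226.1, 6.4, 9.7], 'conf': 0.49}
```

```bash
python3 -m crank '[[[-0.05,0,-0.2,0,0,0],[-0.05,0,-0.4,0,0,0],[-0.06,0,-0.5,0,0,0],[-0.06,0,-0.5,0,0,0],[-0.06,0,-0.5,0,0,0],[-0.05,0,-0.3,0,0,0],[0,0,0,0,0,0]]]' >/dev/null
python3 -c "
from h import *
rep();togo([322,77,160],[np.pi,.138,.142],12)"
```

```text
t 21.83 pos [ 536.2 -183.9  178.6] rpy [ 3.141  0.141 -0.192] F [ 0.3 -0.  -1.4] w 27.5 q [ 0.2   0.62  0.13  1.64 -0.07  1.02 -1.42]
total [-8.49 -7.18  1.83] [-0.44  0.03 -3.15] per row [-0.708 -0.598  0.152] [-0.036  0.002 -0.263]
```

```bash
python3 -m crank '[[[-0.3,-0.2,0.03,-0.03,0,-0.2],[-0.6,-0.5,0.08,-0.04,0,-0.27],[-0.7,-0.55,0.08,-0.04,0,-0.27],[-0.75,-0.6,0.08,-0.04,0,-0.27],[-0.75,-0.6,0.1,-0.04,0,-0.27],[-0.75,-0.6,0.1,-0.04,0,-0.27],[-0.75,-0.65,0.1,-0.04,0,-0.27],[-0.75,-0.65,0.1,-0.04,0,-0.27],[-0.7,-0.65,0.1,-0.04,0,-0.27],[-0.6,-0.6,0.1,-0.04,0,-0.27],[-0.4,-0.5,0,-0.03,0,-0.2],[0,0,0,0,0,0]]]' >/dev/null
python3 -c "
from h import *
rep();togo([322,77,160],[np.pi,.138,.142],4)"
```

```text
t 22.83 pos [319.6  13.2 179.2] rpy [3.134 0.138 0.119] F [-0.9 -0.4 -1.7] w 27.6 q [-0.15  0.29  0.01  2.27  0.    0.72 -1.59]
total [ 0.42 -2.11  0.57] [ 0.05 -0.   -0.22] per row [ 0.104 -0.527  0.143] [ 0.011 -0.    -0.054]
```

```bash
python3 -m crank '[[[0.06,-0.3,0.05,0.01,0,-0.04],[0.06,-0.4,0.1,0.01,0,-0.04],[0.06,-0.4,0.1,0.01,0,-0.04],[0.06,-0.4,0.1,0.01,0,-0.04],[0.05,-0.3,0.1,0.01,0,-0.03],[0.05,-0.2,0.05,0,0,-0.02],[0,0,0,0,0,0],[0,0,0,0,0,0]]]' >/dev/null
cat > look.py <<'E'
from tab import *
def look(name):
    k=np.array([.99,.1415]);n=np.array([-.1415,.99])
    p=ctrl.get_image('wrist');save(p,name);np.save(name+'.npy',p,allow_pickle=True);tab(p);C=cloud(p)
    Q=C[p['depth']>0];al=(Q[:,:2]-[460,98])@k;ac=(Q[:,:2]-[460,98])@n
    for a0 in range(-112,24,4):
        m=(al>=a0)&(al<a0+4)&(Q[:,2]<170)
        b=[np.median(Q[m&(ac>=c)&(ac<c+2),2]) if (m&(ac>=c)&(ac<c+2)).sum()>1 else 0 for c in range(-16,20,2)]
        print(a0,*np.round(b).astype(int))
E
python3 -c "
from look import *
rep();togo([309,75.5,160],[np.pi,.138,.142],4);print('cols ac -16..18 step 2');look('w16')"
```

```text
t 23.5 pos [324.6  77.8 161.5] rpy [-3.141  0.131  0.139] F [-0.3  0.  -1. ] w 27.7 q [-0.27  0.34 -0.03  2.27 -0.02  0.67 -1.72]
total [-0.51  0.    0.12] [-0.01 -0.07 -0.03] per row [-0.128  0.001  0.03 ] [-0.003 -0.016 -0.008]
cols ac -16..18 step 2

-112 0 0 152 152 140 140 139 139 140 140 139 140 152 152 0 0 0 0
-108 0 0 152 152 140 139 140 139 140 139 140 140 152 153 0 0 0 0
-104 0 0 153 152 140 139 139 140 140 140 140 140 153 152 0 0 0 0
-100 0 0 152 152 139 139 139 140 140 140 140 140 152 152 0 0 0 0
-96 0 0 152 153 143 140 139 140 139 140 140 140 153 153 0 0 0 0
-92 0 0 152 153 144 139 139 140 139 140 140 140 153 153 0 0 88 87
-88 0 0 152 152 142 140 140 139 139 140 140 140 153 153 0 0 87 88
-84 0 0 152 153 141 140 140 140 140 140 140 140 153 153 0 0 88 87
-80 0 0 152 152 141 140 140 140 140 140 140 140 153 153 0 0 88 88
-76 0 0 153 152 140 140 139 140 140 140 140 140 153 153 0 0 87 87
-72 0 0 152 153 140 140 140 140 140 140 140 140 153 153 0 0 87 88
-68 0 0 152 152 140 140 140 140 140 140 140 140 153 153 0 0 88 88
-64 87 0 152 152 141 140 140 139 140 140 140 140 153 153 0 0
[... 471 characters left out ...]
 87 87 87 87 87 0 87 104 105
-28 105 106 89 87 88 88 88 91 88 87 88 87 87 87 87 87 105 105
-24 105 106 88 88 88 95 97 97 96 88 87 88 87 87 88 88 105 106
-20 106 106 88 88 88 96 97 97 97 95 88 88 88 88 87 87 104 105
-16 106 105 88 88 88 95 97 98 97 95 88 87 87 87 87 87 105 105
-12 106 106 92 88 87 95 97 98 97 95 87 87 87 87 88 88 104 105
-8 105 106 88 88 88 94 97 98 97 96 88 88 88 88 88 88 105 105
-4 105 105 93 91 92 94 97 97 97 96 92 92 94 93 90 88 104 105
0 106 105 90 0 0 0 0 0 0 0 0 0 0 0 0 88 97 105
4 0 0 0 0 0 0 0 0 0 0 0 0 0 0 0 0 0 0
8 0 0 0 0 0 0 0 0 0 0 0 0 0 0 0 0 0 0
12 0 0 0 0 0 0 0 0 0 0 0 0 0 0 0 0 0 0
16 0 0 0 0 0 0 0 0 0 0 0 0 0 0 0 0 0 0
20 0 0 0 0 0 0 0 0 0 0 0 0 0 0 0 0 0 0
```

```bash
python3 -m crank '[[[-0.1,-0.01,0.01,0,-0.02,-0.01],[-0.2,-0.01,0.03,0,-0.02,-0.01],[-0.15,-0.01,0.02,0,-0.02,-0.01],[0,0,0.1,0,0,0],[0.03,0,0.2,0,0,0],[0.03,0,0.25,0,0,0],[0.03,0,0.25,0,0,0],[0.03,0,0.25,0,0,0],[0.02,0,0.15,0,0,0],[0,0,0,0,0,0],[0,0,0,0,0,0]]]' >/dev/null
python3 -c "
from h import *
rep();togo([310.7,76.6,115.5],[np.pi,.135,.142],1)"
```

```text
t 24.47 pos [308.8  73.8 122.6] rpy [-3.141  0.137  0.136] F [-1.   0.2 -2.3] w 27.8 q [-0.27  0.41 -0.03  2.34 -0.02  0.52 -1.72]
total [ 0.11 -0.08  0.22] [-0.01  0.02 -0.05] per row [ 0.108 -0.083  0.224] [-0.011  0.015 -0.054]
```

```bash
python3 -m crank '[[[0.05,-0.07,0.1,0,0.01,-0.04],[0.05,-0.04,0.12,0,0.01,-0.02],[0,0,0,0,0,0],[0,0,0,0,0,0]]]' >/dev/null
python3 -c "
from look import *
rep();look('w17');togo([310.7,76.6,115.5],[np.pi,.135,.142],1)" | cut -c1-150
```

```text
t 24.8 pos [311.4  78.  115.4] rpy [-3.14   0.133  0.143] F [ 0.1 -0.1 -1.5] w 27.2 q [-0.28  0.43 -0.03  2.35 -0.02  0.5  -1.72]

-112 0 0 0 105 106 94 93 93 93 93 93 94 93 106 106 106 0 0
-108 0 0 0 106 106 100 94 93 93 94 94 94 94 106 107 0 0 0
-104 0 0 0 106 106 102 93 93 94 93 94 94 93 106 106 0 0 0
-100 0 0 0 106 106 105 93 93 93 94 94 94 93 107 107 0 0 0
-96 0 0 0 106 106 97 93 93 93 93 94 93 94 106 107 105 0 0
-92 87 87 87 106 106 103 93 94 93 94 94 94 94 106 107 105 88 88
-88 87 88 88 106 106 102 94 93 93 94 94 93 93 106 107 87 87 87
-84 87 88 88 106 106 101 93 94 94 93 94 94 94 106 107 88 88 88
-80 87 88 88 106 106 98 93 93 93 94 93 94 94 106 107 88 87 88
-76 87 88 87 106 106 98 93 93 94 93 93 94 94 107 107 97 87 88
-72 88 87 87 105 102 98 90 91 93 93 89 93 93 102 104 88 87 87
-68 88 88 88 100 101 93 88 88 88 88 88 88 88 101 101 88 87 88
-64 87 88 87 101 100 95 88 88 88 88 88 87 88 101 101 100 88 88
-60 88 88 88 100 100 94 88 88 88 88 87 87 88 100 101 100 88 88
-56 88 88 88 100 101 93 87 88 88 87 87 88 87 100 101 88 88 87
-52 96 88 88 100 100 88 87 88 88 87 88 87 88 100 101
[... 281 characters left out ...]
88 88 88 88 88 87 88 88 87 87 105 105
-28 105 105 91 87 88 88 89 93 88 87 88 88 88 88 88 88 104 105
-24 105 106 89 88 88 95 97 97 96 88 87 88 87 88 88 88 98 106
-20 0 0 88 88 88 0 0 0 0 88 87 87 87 87 88 87 88 0
-16 0 0 0 0 0 0 0 0 0 0 0 0 0 0 0 0 0 0
-12 0 0 0 0 0 0 0 0 0 0 0 0 0 0 0 0 0 0
-8 0 0 0 0 0 0 0 0 0 0 0 0 0 0 0 0 0 0
-4 0 0 0 0 0 0 0 0 0 0 0 0 0 0 0 0 0 0
0 0 0 0 0 0 0 0 0 0 0 0 0 0 0 0 0 0 0
4 0 0 0 0 0 0 0 0 0 0 0 0 0 0 0 0 0 0
8 0 0 0 0 0 0 0 0 0 0 0 0 0 0 0 0 0 0
12 0 0 0 0 0 0 0 0 0 0 0 0 0 0 0 0 0 0
16 0 0 0 0 0 0 0 0 0 0 0 0 0 0 0 0 0 0
20 0 0 0 0 0 0 0 0 0 0 0 0 0 0 0 0 0 0
total [-0.03  0.04  0.  ] [-0.01 -0.02  0.01] per row [-0.03   0.044  0.002] [-0.015 -0.025  0.012]
```

```bash
python3 -m crank '[[[0.1,0.03,-0.012,0,0,0],[0.2,0,-0.026,0,0,0],[0.2,0,-0.026,0,0,0],[0.2,0,-0.026,0,0,0],[0.15,0,-0.02,0,0,0],[0.1,0,-0.01,0,0,0],[0,0,0,0,0,0],[0,0,0,0,0,0]]]' >/dev/null
python3 -c "
from look import *
rep();s=st();print((s['eef_pos'][:2]-[460,98])@[.99,.1415]+105.9);look('w18')" | tail -25| cut -c1-150; python3 -c "
from h import *
rep();togo([354,83,115.5],[np.pi,.135,.142],1)"
```

```text
-76 87 88 89 107 106 94 93 94 94 94 94 94 95 107 107 87 88 87
-72 88 87 88 107 106 94 94 94 94 94 94 94 95 107 107 88 88 88
-68 88 88 88 106 106 94 94 94 94 94 94 94 95 108 107 88 88 88
-64 87 88 88 107 106 94 94 94 94 94 94 94 100 107 107 87 88 88
-60 88 87 97 106 106 94 93 94 94 94 94 94 104 107 107 87 88 88
-56 87 88 105 107 106 94 94 94 94 94 94 94 100 107 107 87 88 88
-52 92 87 89 107 106 94 94 94 94 94 94 94 98 107 107 88 87 88
-48 105 88 87 106 107 94 94 94 94 94 94 94 96 108 107 87 87 103
-44 105 105 104 107 106 94 94 94 94 94 94 94 95 107 107 87 95 105
-40 105 105 104 107 106 94 94 94 94 94 94 94 95 107 107 87 104 105
-36 105 106 100 101 101 88 87 88 88 88 88 88 88 101 101 88 104 105
-32 105 106 101 101 101 88 88 88 87 88 88 88 89 102 101 87 105 106
-28 105 106 100 101 100 88 88 89 88 88 87 88 88 102 102 88 104 105
-24 105 106 100 101 100 95 97 97 96 94 88 88 89 102 101 87 104 105
-20 105 106 101 101 100 95 97 98 97 95 87 88 88 102 101 88 104 105
-16 105 106 101 101 100 96 97 97 97 96 87 87 88 102 102 88 104 105
-12 105 106 92 87 88 95 97 98 97 95 88 87 88 88 87 88 105 106
-8 105 105 89 88 88 94 96 97 97 96 88 88 88 87 88 88 104 106
-4 105 106 90 99 100 102 103 103 102 102 103 100 100 100 97 88 104 105
0 105 105 102 122 121 121 122 122 121 122 121 121 121 122 122 121 105 105
4 105 105 105 0 0 0 121 0 0 0 0 0 0 0 120 0 105 105
8 105 106 97 87 86 87 86 95 98 98 97 86 86 87 87 86 105 105
12 0 0 87 87 87 86 86 86 97 98 87 87 87 87 86 87 89 0
16 0 0 0 0 0 0 0 0 0 0 0 0 0 0 0 0 0 0
20 0 0 0 0 0 0 0 0 0 0 0 0 0 0 0 0 0 0
t 25.57 pos [344.8  81.8 115.6] rpy [-3.14   0.129  0.143] F [ 0.1 -0.1 -1.4] w 27.7 q [-0.27  0.46 -0.03  2.27 -0.02  0.55 -1.71]
total [ 0.31  0.   -0.04] [-0.02 -0.05  0.01] per row [ 0.306  0.005 -0.035] [-0.017 -0.053  0.008]
```

```bash
cat > q.py <<'E'
from tab import *
import sys
s=st();d=s['eef_pos'][:2]-[460,98];rep();print('nose',round(d@[.99,.1415]+105.9,1),'Fk',round(s['force'][:2]@[.99,.1415],2))
p=ctrl.get_image('wrist');save(p,sys.argv[1]);C=cloud(p)
k=np.array([.99,.1415]);n=np.array([-.1415,.99])
Q=C[p['depth']>0];al=(Q[:,:2]-[460,98])@k;ac=(Q[:,:2]-[460,98])@n
m=(abs(ac-2)<11)&(Q[:,2]>103)&(Q[:,2]<118)&(al>-8)&(al<40);print('tab face',m.sum(),np.percentile(al[m],[5,50,95]))
for a0 in range(-40,28,4):
    m=(al>=a0)&(al<a0+4)&(Q[:,2]<170)
    b=[np.median(Q[m&(ac>=c)&(ac<c+2),2]) if (m&(ac>=c)&(ac<c+2)).sum()>1 else 0 for c in range(-12,16,2)]
    print(a0,*np.round(b).astype(int))
E
python3 -m crank '[[[0.15,0,-0.015,0,0.0,0],[0.15,0,-0.015,0,0,0],[0.15,0,-0.015,0,0,0],[0.15,0,-0.015,0,0,0],[0.12,0,-0.015,0,0.02,0]]]' >/dev/null;python3 q.py w19
```

```text
t 25.98 pos [363.9  84.2 114.8] rpy [-3.14   0.135  0.143] F [-3.2  0.  -1.8] w 27.1 q [-0.26  0.48 -0.03  2.21 -0.01  0.58 -1.7 ]
nose 8.8 Fk -3.12
tab face 111 [6.03751485 6.11403937 6.21251559]
-40 103 105 104 92 92 92 92 92 92 92 104 105 105 88
-36 104 104 103 92 92 92 92 92 92 92 100 105 105 87
-32 104 104 102 91 92 92 92 92 92 92 97 105 104 87
-28 104 105 104 92 92 91 92 92 92 92 94 105 105 87
-24 104 105 104 91 92 92 92 92 92 92 93 105 104 88
-20 100 99 98 91 93 95 92 91 91 91 93 104 99 87
-16 98 98 98 95 97 97 96 94 87 88 93 99 98 87
-12 99 98 98 96 97 98 97 95 88 88 89 99 98 88
-8 98 98 98 95 97 98 97 95 88 88 98 99 98 88
-4 98 98 97 95 96 97 97 96 88 88 97 99 98 88
0 98 98 98 92 96 97 97 96 88 87 97 99 99 88
4 99 110 112 110 115 114 109 115 110 109 108 115 113 88
8 106 122 122 122 121 121 121 121 122 122 121 122 121 121
12 99 87 86 87 87 88 98 98 97 87 86 87 86 87
16 89 87 86 86 87 87 98 98 87 86 86 87 87 87
20 88 87 86 86 86 87 98 98 96 87 87 86 87 87
24 88 87 86 87 86 87 99 98 96 87 87 87 87 86
```

```bash
python3 -m crank '[[[0.13,0,-0.06,0,0.02,0],[0.13,0,-0.04,0,0.02,0],[0.13,0,-0.025,0,0.02,0],[0.13,0,-0.025,0,0.02,0]]]' >/dev/null;python3 q.py w20
```

```text
t 26.37 pos [375.1  85.6 116.6] rpy [-3.141  0.138  0.144] F [-5.1 -0.8 -1.1] w 27.4 q [-0.26  0.49 -0.03  2.18 -0.01  0.61 -1.7 ]
nose 20.1 Fk -5.18
tab face 127 [-7.83839537 16.49199903 16.56277803]
-40 105 106 105 93 93 93 93 93 93 93 105 106 106 87
-36 105 106 105 93 92 93 93 93 93 93 105 106 106 88
-32 105 105 104 93 93 93 92 93 93 93 105 106 106 87
-28 105 105 105 92 93 93 93 93 93 93 103 106 105 87
-24 104 105 104 93 92 93 93 93 93 93 103 106 105 87
-20 104 105 104 92 92 92 92 92 93 93 97 106 106 88
-16 104 105 103 92 92 92 92 93 93 92 104 105 105 88
-12 104 105 103 92 92 92 92 92 92 92 104 105 105 88
-8 99 99 98 94 96 97 96 88 88 88 98 99 99 88
-4 99 99 98 96 98 98 97 95 88 88 94 99 93 88
0 99 99 98 96 98 98 97 95 88 88 97 99 99 88
4 98 98 97 96 97 98 97 96 88 87 97 99 98 88
8 98 98 97 95 97 98 97 96 93 17 97 98 98 95
12 98 98 98 95 96 97 96 95 94 17 96 98 98 0
16 104 121 120 121 121 121 121 121 121 121 120 120 121 120
20 104 121 121 121 121 121 120 121 120 121 121 121 121 121
24 88 87 87 87 87 88 98 98 96 87 86 87 86 87
```

```bash
python3 -m crank '[[[0.12,0,-0.03,0,0.02,0],[0.12,0,-0.025,0,0.02,0],[0.06,0,-0.015,0,0.02,0]]]' >/dev/null;python3 q.py w21
```

```text
t 26.67 pos [380.8  86.3 117.1] rpy [3.141 0.14  0.144] F [-6.2 -0.6 -0.9] w 27.0 q [-0.26  0.49 -0.02  2.17 -0.01  0.62 -1.7 ]
nose 25.9 Fk -6.23
tab face 226 [-7.43597795 -2.71553722 22.05426298]
-40 105 106 105 93 93 93 93 93 94 94 105 107 107 87
-36 105 106 102 93 93 94 93 94 93 94 106 106 107 88
-32 105 106 105 93 93 93 93 93 94 93 106 107 106 88
-28 104 105 104 93 93 93 93 93 93 93 105 106 105 88
-24 105 106 104 93 93 93 93 93 93 93 104 106 106 87
-20 105 105 104 93 93 93 93 93 93 93 101 106 105 87
-16 104 105 104 93 92 93 93 93 92 93 101 106 105 87
-12 105 105 104 92 93 92 92 92 92 93 105 106 106 88
-8 104 105 104 92 92 92 92 92 92 92 105 105 105 87
-4 98 104 99 92 96 95 93 91 92 88 98 104 98 87
0 99 99 98 96 98 97 97 94 87 88 97 99 93 88
4 98 99 98 96 98 98 97 96 87 86 88 99 98 88
8 100 98 98 96 97 98 97 96 93 16 98 99 98 0
12 98 98 98 95 97 98 97 96 16 17 98 98 99 0
16 98 98 98 95 97 97 97 95 0 7 94 98 99 0
20 99 101 114 120 115 116 116 120 120 115 105 100 117 120
24 105 121 121 121 122 122 122 122 121 121 121 121 121 121
```

```bash
cat >> q.py <<'E'
m=(abs(ac-2)<5)&(al>-75)&(al<-15)&(Q[:,2]<170)
c=np.polyfit(al[m],Q[m,2],1);print('chute tilt',-np.arctan(c[0]))
m=(abs(ac-2)<11)&(Q[:,2]>106)&(Q[:,2]<119)&(al>14)&(al<40);print('tab face2',m.sum(),np.percentile(al[m],[5,50,95]) if m.sum() else '')
E
python3 -m crank '[[[0.05,0,-0.2,0,-0.5,0],[0.05,0,-0.2,0,-0.5,0]]]' >/dev/null;python3 q.py w22
```

```text
t 26.88 pos [379.   85.9 128.9] rpy [3.141 0.257 0.146] F [-4.5 -0.8 -1.3] w 27.7 q [-0.25  0.53 -0.03  2.06 -0.02  0.81 -1.68]
nose 24.0 Fk -4.61
tab face 128 [-7.69141197 21.59138501 21.69565837]
-40 111 113 110 100 100 100 100 100 100 100 112 113 113 88
-36 106 112 109 99 99 99 99 99 99 99 111 112 112 88
-32 105 111 108 98 98 99 98 99 99 99 111 112 112 88
-28 105 111 106 97 98 98 98 98 98 98 110 111 111 87
-24 106 110 109 97 97 97 97 97 98 98 107 110 110 87
-20 108 109 108 97 96 96 97 97 97 97 108 110 110 87
-16 106 109 107 96 96 96 96 96 96 96 103 109 109 87
-12 105 108 106 95 95 95 95 95 96 95 108 109 108 88
-8 101 107 101 97 99 99 98 87 88 88 101 103 102 87
-4 101 101 100 98 100 100 99 97 88 88 88 102 88 88
0 101 100 100 98 99 99 99 97 88 87 88 101 99 87
4 99 100 99 97 99 100 99 97 87 85 88 100 99 87
8 99 99 98 96 98 99 98 96 55 15 99 99 99 0
12 99 98 98 95 97 98 97 96 0 0 98 99 99 0
16 105 121 122 122 122 121 122 121 121 121 121 121 121 121
20 90 113 102 115 103 114 103 115 115 105 117 104 117 87
24 88 87 86 87 86 87 98 98 96 87 87 87 87 86
chute tilt 0.7750911225354901
tab face2 46 [21.58720656 21.63899595 21.71113977]
```

```bash
cat >> q.py <<'E'
m=(abs(ac-2)<11)&(Q[:,2]>119)&(Q[:,2]<125)&(al>-5)&(al<40);print('tab top: rear,mid,front',m.sum(),np.round(np.percentile(al[m],[3,50,97]),1) if m.sum() else '')
E
sed -i '/^c=np.polyfit/d' q.py
python3 -m crank '[[[0.13,0,-0.04,0,0,0],[0.11,0,-0.035,0,0,0]]]' >/dev/null;python3 q.py w23
```

```text
t 27.1 pos [387.6  87.2 129. ] rpy [3.141 0.261 0.145] F [-6.9 -1.   1.2] w 28.0 q [-0.24  0.54 -0.03  2.03 -0.02  0.83 -1.68]
nose 32.7 Fk -6.95
tab face 298 [-7.29591986 -1.50939205 30.05606824]
-40 106 114 111 101 101 101 101 101 101 101 113 114 114 87
-36 111 113 112 100 100 100 100 101 100 100 112 114 113 87
-32 112 113 109 100 100 99 100 100 100 100 112 113 112 88
-28 111 112 109 99 99 99 99 99 99 99 112 112 112 88
-24 106 111 110 98 98 98 98 98 99 99 111 112 112 87
-20 105 111 109 97 98 98 98 98 98 98 110 111 111 88
-16 105 110 109 97 97 97 97 97 97 97 106 111 110 88
-12 109 109 108 96 96 96 96 97 97 96 105 110 110 88
-8 107 109 107 95 96 96 96 96 96 96 98 109 109 87
-4 106 108 106 95 95 95 95 95 95 95 96 108 108 88
0 102 107 101 95 98 98 96 88 88 87 91 102 101 87
4 100 100 100 98 100 100 99 96 87 87 88 101 89 87
8 101 100 100 97 99 99 98 97 0 17 100 100 101 0
12 99 99 99 97 98 99 98 96 0 17 99 99 100 0
16 99 99 98 96 97 98 98 96 0 14 99 99 99 0
20 98 98 98 94 96 97 97 96 0 0 98 99 99 0
24 105 122 121 121 121 121 121 122 121 122 121 121 121 121
tab face2 48 [29.94757372 30.01992094 30.09817164]
tab top: rear,mid,front 559 [25.4 27.7 30.1]
```

```bash
python3 -m crank '[[[0.08,0,-0.21,0,-0.5,0],[0.08,0,-0.22,0,-0.5,0]]]' >/dev/null;python3 q.py w24
```

```text
t 27.32 pos [388.9  87.3 140.7] rpy [3.14  0.377 0.145] F [-5.2 -0.5 -0.1] w 27.0 q [-0.23  0.59 -0.03  1.92 -0.03  1.   -1.67]
nose 34.0 Fk -5.19
tab face 568 [-6.62792255  3.90979755 26.99324725]
-40 121 121 119 108 108 108 108 108 108 108 109 121 121 88
-36 120 120 117 106 106 106 106 107 107 107 119 120 120 88
-32 118 119 114 106 105 105 105 105 106 106 118 119 119 87
-28 116 118 113 104 104 104 104 104 105 105 117 118 118 87
-24 111 116 115 103 103 103 103 103 103 103 116 117 117 87
-20 114 115 113 102 102 102 102 102 102 102 113 116 115 87
-16 106 114 113 101 101 101 101 101 101 101 109 115 115 88
-12 112 113 103 99 99 99 99 99 100 99 100 113 113 87
-8 111 112 100 98 97 97 98 88 98 97 98 112 112 88
-4 104 110 104 87 88 87 87 87 88 87 104 111 107 87
0 103 104 103 88 88 88 88 88 88 88 103 104 103 88
4 102 102 101 87 87 87 87 87 87 87 101 103 102 87
8 101 101 101 0 0 0 0 0 0 0 101 101 101 0
12 100 100 99 0 0 0 0 0 0 0 100 101 100 0
16 103 99 99 0 0 0 0 0 0 0 99 100 100 0
20 104 121 122 122 122 121 122 121 121 121 121 122 121 121
24 94 112 114 113 112 115 119 115 114 113 114 114 114 95
tab face2 227 [26.6270374  26.86555027 27.05131965]
tab top: rear,mid,front 547 [22.2 24.7 26.9]
```

```bash
python3 -m crank '[[[-0.15,0,0,0,0,0],[-0.25,0,0,0,0,0],[-0.3,0,0,0,0,0],[-0.3,0,0,0,0,0],[-0.25,0,-0.1,0,0,0],[-0.2,0,-0.3,0,0.2,0],[-0.15,0,-0.4,0,0.4,0],[-0.1,0,-0.5,0,0.5,0],[-0.1,0,-0.5,0,0.5,0],[-0.1,0,-0.5,0,0.5,0],[0,0,-0.3,0,0.3,0],[0,0,0,0,0,0]]]' >/dev/null
python3 - <<'E'
from look import *
rep();look('w25');t=ctrl.get_image('top')
for r in ctrl.search_frame('bar_a',t)[:5]: print(r)
togo([537,-185,165],[np.pi,.138,-.193],12)
E
```

```text
t 28.37 pos [365.8  84.4 242.6] rpy [-3.14   0.065  0.144] F [ 0.3  0.2 -3.2] w 27.3 q [-0.27  0.22 -0.03  2.11 -0.01  0.87 -1.72]
96 126 [ 9.2 21.6 32.8] | 99 23 [10.9 20.5 29.1] | 
-112 0 0 0 0 0 0 0 0 0 0 0 0 0 0 0 0 0 0
-108 0 0 0 0 0 0 0 0 0 0 0 0 0 0 0 0 0 0
-104 0 0 0 0 0 0 0 0 0 0 0 0 0 0 0 0 0 0
-100 0 0 0 0 0 0 0 0 0 0 0 0 0 0 0 0 0 0
-96 0 0 0 0 0 0 0 0 0 0 0 0 0 0 0 0 0 0
-92 0 0 0 0 0 0 0 0 0 0 0 0 0 0 0 0 0 0
-88 0 0 0 0 0 0 0 0 0 0 0 0 0 0 0 0 0 0
-84 0 0 0 0 0 0 0 0 0 0 0 0 0 0 0 0 0 0
-80 0 0 0 0 0 0 0 0 0 0 0 0 0 0 0 0 0 0
-76 0 0 0 0 0 0 0 0 0 0 0 0 0 0 0 0 0 0
-72 0 0 0 0 0 0 0 0 0 0 0 0 0 0 0 0 0 0
-68 0 0 0 0 0 0 0 0 0 0 0 0 0 0 0 0 0 0
-64 0 0 0 0 0 0 0 0 0 0 0 0 0 0 0 0 0 0
-60 0 0 0 0 0 0 0 0 0 0 0 0 0 0 0 0 0 0
-56 0 0 0 0 0 0 0 0 0 0 0 0 0 0 0 0 0 0
-52 0 0 0 0 0 0 0 0 0 0 0 0 0 0 0 0 0 0
-48 0 0 0 0 0 0 0 0 0 0 0 0 0 0 0 0 0 0
-44 0 0 0 0 0 0 0 0 0 0 0 0 0 0 0 0 0 0
-40 0 0 0 0 0 0 0 0 0 0 0 0 0 0 0 0 0 0
-36 0 0 0 0 0 0 0 0 0 0 0 0 0 0 0 0 0 0
-32 0 0 0 0 0 0 0 0 0 0 0 0 0 0 0 0 0 0
-28 0 0 0 0 0 0 0 0 0 0 0 0 0 0 0 0 0 0
-24 0 0 0 0 0 0 0 0 0 0 0 0 0 0 0 0 0 0
-20 0 0 0 0 0 0 0 0 0 0 0 0 0 0 0 0 0 0
-16 0 0 0 87 88 88 88 87 88 87 87 87 87 87 87 88 0 0
-12 0 0 0 88 87 88 87 87 88 87 87 88 87 88 87 88 0 0
-8 0 0 0 88 88 87 87 88 88 87 88 88 88 88 88 89 0 0
-4 0 0 0 88 89 95 88 88 89 96 89 89 88 95 88 88 0 0
0 0 0 0 0 121 121 121 122 122 122 122 121 122 122 121 120 0 0
4 0 0 0 0 104 120 104 97 99 99 97 103 104 120 87 99 106 0
8 0 0 0 87 87 86 87 87 98 99 92 87 86 86 87 87 106 0
12 0 0 0 87 87 87 87 87 98 98 92 87 86 86 86 87 105 0
16 0 0 0 87 87 87 86 87 98 98 96 86 87 86 86 87 105 0
20 0 0 0 87 87 87 86 86 99 98 92 87 86 86 87 87 105 0
total [4.54 9.7  2.18] [ 0.33 -0.62  3.2 ] per row [0.378 0.809 0.182] [ 0.027 -0.052  0.267]
```

```bash
python3 -m crank '[[[0.15,0.4,0,0.02,-0.05,0.2],[0.3,0.8,0.1,0.03,-0.05,0.3],[0.4,0.85,0.15,0.03,-0.05,0.3],[0.4,0.85,0.15,0.03,-0.05,0.3],[0.4,0.85,0.2,0.03,-0.05,0.3],[0.4,0.85,0.2,0.03,-0.05,0.3],[0.45,0.85,0.2,0.03,-0.05,0.3],[0.45,0.85,0.2,0.03,-0.05,0.3],[0.45,0.85,0.2,0.03,-0.05,0.3],[0.45,0.8,0.2,0.03,-0.05,0.3],[0.4,0.6,0.2,0.03,-0.05,0.3],[0,0,0,0,0,0]]]' >/dev/null
python3 -c "
from h import *
rep();togo([537,-185,100],[np.pi,.138,-.193],9)"
```

```text
t 29.52 pos [ 491.1 -198.3  154.3] rpy [ 3.132  0.148 -0.216] F [ 0.2  0.  -1.8] w 27.5 q [ 0.22  0.6   0.15  1.77 -0.07  0.92 -1.39]
total [ 1.65 -0.78  1.58] [ 0.06  0.1  -0.22] per row [ 0.184 -0.086  0.175] [ 0.006  0.011 -0.025]
```

```bash
python3 -m crank '[[[0.18,-0.09,0.15,0,0,-0.03],[0.2,-0.1,0.2,0.01,0.01,-0.03],[0.2,-0.1,0.2,0.01,0.01,-0.03],[0.2,-0.1,0.2,0.01,0.01,-0.03],[0.2,-0.1,0.2,0.01,0.01,-0.03],[0.2,-0.1,0.2,0.01,0.01,-0.02],[0.18,-0.08,0.2,0,0,0],[0.15,0,0.15,0,0,0],[0,0,0,0,0,0],[0,0,0,0,0,0]]]' >/dev/null
cat > lv.py <<'E'
from h import *
rep();s=st();y=s['tool_rot'][2];k=np.array([np.cos(y),np.sin(y)]);n=np.array([-k[1],k[0]])
p=ctrl.get_image('wrist');save(p,'w26');C=cloud(p)
Q=C[p['depth']>0];d=Q[:,:2]-s['eef_pos'][:2];al=d@k;ac=d@n;z0=s['eef_pos'][2]
m=(abs(ac)<5)&(al>22)&(al<72)&(abs(Q[:,2]-z0+22)<15);c=np.polyfit(al[m],Q[m,2],1);print('floor slope',c[0],'underside mid',np.polyval(c,0)-3-1.6,'TCP-underside',z0-np.polyval(c,0)+4.6,m.sum())
m=(abs(ac)>30)&(abs(ac)<45)&(al>0)&(al<90);print('mat z',np.median(Q[m,2])-1.6)
togo([537,-185,30],[np.pi,.138,-.193],5)
E
python3 lv.py
```

```text
t 30.35 pos [ 536.  -182.3   92. ] rpy [-3.139  0.151 -0.192] F [ 1.  -0.1 -1.9] w 27.5 q [ 0.2   0.73  0.12  1.7  -0.09  0.86 -1.4 ]
floor slope -0.030927889684313006 underside mid 65.25674949131178 TCP-underside 26.774452352587012 1269
mat z 174.88758708501535
total [0.36 0.08 2.04] [-0.02  0.12  0.01] per row [0.072 0.017 0.408] [-0.004  0.025  0.002]
```

```bash
python3 -m crank '[[[0.04,0.03,0.2,0,0.06,0],[0.05,0.03,0.35,0,0.06,0],[0.05,0.02,0.4,0,0.06,0],[0.05,0,0.35,0,0.06,0],[0.05,0,0.25,0,0.06,0],[0,0,0,0,0,0],[0,0,0,0,0,0]]]' >/dev/null
python3 lv.py
```

```text
t 30.98 pos [ 536.3 -187.9   45.1] rpy [ 3.141  0.112 -0.195] F [ 0.6  0.7 -1.5] w 27.2 q [ 0.21  0.78  0.11  1.76 -0.1   0.71 -1.39]
floor slope 0.010625390177474171 underside mid 18.208805763974663 TCP-underside 26.87530827147654 1276
mat z 127.11604333237332
total [ 0.06 -0.1   0.5 ] [-0.   -0.24 -0.02] per row [ 0.013 -0.02   0.1  ] [-0.    -0.049 -0.005]
```

Lower ~15 mm more, correcting pitch by −0.01, watching the force.

```bash
python3 -m crank '[[[0.02,0,0.15,0,-0.05,0],[0.02,0,0.15,0,-0.05,0],[0.01,0,0.1,0,0,0],[0,0,0,0,0,0]]]' >/dev/null
python3 lv.py
python3 -m crank '[[[0,0,0.05,0,0,0],[0,0,0,0,0,0]]]' >/dev/null
python3 lv.py
```

```text
t 31.37 pos [ 537.7 -188.8   33.8] rpy [ 3.141  0.12  -0.196] F [-0.9 -0.  -1.6] w 27.6 q [ 0.21  0.81  0.11  1.75 -0.1   0.71 -1.39]
floor slope 0.002246708803281174 underside mid 6.8988424972619775 TCP-underside 26.87772671511192 1269
mat z 115.478751796267
total [-0.04 -0.12  0.14] [ 0.   -0.17 -0.03] per row [-0.008 -0.024  0.028] [ 0.001 -0.035 -0.005]
t 31.58 pos [ 538.  -188.7   32.4] rpy [ 3.141  0.12  -0.196] F [ 1.2  0.  -1.3] w 27.4 q [ 0.21  0.81  0.11  1.75 -0.1   0.7  -1.39]
floor slope 0.005669154019576143 underside mid 5.446648788001298 TCP-underside 26.99438475746905 1266
mat z 114.12389419011664
total [-0.05 -0.12  0.09] [ 0.   -0.18 -0.02] per row [-0.01  -0.024  0.019] [ 0.001 -0.036 -0.005]
```

```bash
python3 -m crank '[[[0,0,0.07,0,0,0],[0,0,0.03,0,0,0],[0,0,0,0,0,0]]]' >/dev/null
python3 lv.py
python3 -m crank '[[[0,0,0.04,0,0,0],[0,0,0.02,0,0,0]]]' >/dev/null
python3 lv.py
```

```text
t 31.88 pos [ 538.1 -188.8   30.1] rpy [ 3.141  0.118 -0.196] F [-0.1  0.4 -0.7] w 27.7 q [ 0.21  0.81  0.11  1.76 -0.1   0.7  -1.39]
floor slope -0.0021861501584099024 underside mid 3.318086865034181 TCP-underside 26.812924946721026 1267
mat z 111.7549738437967
total [-0.06 -0.12  0.01] [ 0.01 -0.19 -0.02] per row [-0.012 -0.024  0.002] [ 0.001 -0.038 -0.005]
t 32.1 pos [ 538.2 -188.8   30.1] rpy [ 3.141  0.118 -0.196] F [-0.5  0.3  1.5] w 27.4 q [ 0.21  0.81  0.11  1.76 -0.1   0.7  -1.39]
floor slope 0.0007001936193591461 underside mid 3.132495239756636 TCP-underside 26.95475087191523 1268
mat z 111.61254326465328
total [-0.06 -0.12  0.01] [ 0.   -0.19 -0.02] per row [-0.013 -0.023  0.002] [ 0.001 -0.039 -0.005]
```

```bash
python3 -m crank '[[[0,0,0,0,0,0],[0,0,0,0,0,0],[0,0,0,0,0,0],[0,0,0,0,0,0],[0,0,0,0,0,0],[0,0,0,0,0,0],[0,0,0,0,0,0],[0,0,0,0,0,0]]]' -1
python3 -m crank '[[[0,0,-0.1,0,0,0],[-0.03,0,-0.3,0,0,0],[-0.05,0,-0.5,0,0,0],[-0.06,0,-0.6,0,0,0],[-0.06,0,-0.7,0,0,0],[-0.06,0,-0.8,0,0,0],[-0.06,0,-0.8,0,0,0],[-0.06,0,-0.8,0,0,0],[-0.06,0,-0.6,0,0,0],[0,0,-0.3,0,0,0],[0,0,0,0,0,0],[0,0,0,0,0,0]]]'
python3 - <<'E'
from h import *
p=ctrl.get_image('wrist');save(p,'w30');C=cloud(p);Q=C[p['depth']>0]
m=(abs(Q[:,0]-537)<120)&(abs(Q[:,1]+185)<60)
B=Q[m&(Q[:,2]>52)&(Q[:,2]<70)];print(len(B),cv2.minAreaRect(B[:,:2].astype(np.float32)),np.median(B,0))
W=Q[m&(Q[:,2]>10)&(Q[:,2]<28)];r=cv2.minAreaRect(W[:,:2].astype(np.float32));print(r)
k=np.array([np.cos(.196),-np.sin(.196)]);n=np.array([-k[1],k[0]])
d=Q[:,:2]-[538.5,-186.5];al=d@k;ac=d@n
for a in range(-76,80,8):
    mm=(al>a)&(al<a+8)&(abs(ac)<5);print((a,round(float(np.median(Q[mm,2])),1) if mm.sum() else None),end=' ')
t=ctrl.get_image('top');save(t,'t30');a=cv2.imread('pics/t30.png')
cv2.imwrite('pics/v13.png',np.hstack([cv2.resize(a[120:290,110:420],(540,296)),cv2.resize(cv2.imread('pics/w30.png')[60:320,180:380],(228,296))]))
C=cloud(t);print([(round(r['conf'],2),r['extent']) for r in ctrl.search_frame('bar_a',t)])
C0=cloud(np.load('top0.npy',allow_pickle=True).item())
for q in ['wash_bottle','flared_bottle','flask_0','beaker_100','petri','stopper']:
    print(q,[(round(r['conf'],2),np.round(r['extent'])) for r in ctrl.search_frame(q,t)[:2]])
rep()
E
```

```text
clock: 32.82
eef_pos: [538.7, -189.0, 29.6]
tool_rot: [3.141, 0.117, -0.196]
force: [0.6, -0.4, 0.0]
width: 85.5
clock: 33.82
eef_pos: [544.5, -190.1, 208.7]
tool_rot: [3.141, 0.115, -0.196]
force: [-0.2, -0.8, -0.2]
width: 85.1
743 ((537.54345703125, -187.71109008789062), (28.747100830078125, 30.39165687561035), 79.13289642333984) [ 539.56158688 -188.19604699   62.35288368]
((552.1182250976562, -190.72756958007812), (23.928911209106445, 177.72003173828125), 79.36518859863281)
(-76, 12.7) (-68, 7.6) (-60, 7.5) (-52, 7.5) (-44, 7.5) (-36, 7.9) (-28, None) (-20, 62.5) (-12, 62.6) (-4, 62.7) (4, 62.0) (12, 45.1) (20, 309.7) (28, 323.0) (36, 7.6) (44, 7.5) (52, 7.1) (60, 7.4) (68, 7.5) (76, 5.7) []
wash_bottle [(0.96, array([145., 126.,  48.,  50.])), (0.6, array([139., 239.,  37.,  31.]))]
flared_bottle [(0.73, array([141., 173.,  40.,  36.]))]
flask_0 [(0.92, array([137., 239.,  38.,  30.]))]
beaker_100 []
petri [(0.72, array([297., 150.,  31.,  28.])), (0.46, array([232., 224.,  46.,  87.]))]
stopper [(0.32, array([351., 196.,  22.,  61.]))]
t 34.27 pos [ 544.1 -190.   207.6] rpy [ 3.141  0.117 -0.196] F [ 0.7 -0.  -1. ] w 85.5 q [ 0.19  0.59  0.14  1.61 -0.07  1.07 -1.41]
```

View pics/v13.png

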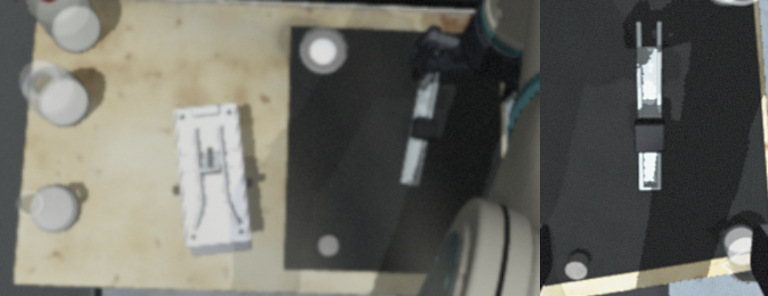

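```bash
python3 -c "
from h import *
print(ctrl.finish_job());rep()"
```

```text
the job is handed in; nothing more can be done
None
the job is handed in; nothing more can be done
```

I tipped all three bars into the keeper, one of them on a second push. I then set the empty chute back down flat where it came from, let go, and handed the job in at about 34 s.

**What went wrong on the way:** On the first pour the shutter was open only about 16 mm, less than the 18 mm the bars need. I had mistaken the tab's front face for its rear face in the depth picture. One bar was left lying on the keeper's deck. I went back, put the prongs either side of it, pushed the tab to about 22–25 mm and tipped the chute, and the bar dropped in.

**Last checks:**
- **Chute:** its floor is level, and the depth readings show no bars in the parts not hidden by the block.
- **Keeper:** the deck is clear, the shutter is shut, and the network finds no bar in the top picture.
- **Gripper:** it is open and well clear, 208 mm above the table.
- **Bystanders:** the network found the wash bottle, both bottles by it and the petri dish where they started. It missed the beakers and stopper in the last picture. They show at the edge of that view, looking undisturbed, but I did not measure them.

**Not confirmed:**
- **Bars in the keeper:** I saw the last bar gone from the opening. For the other two I only have points inside the box at the right height, and their absence everywhere else.
- **Push force:** on the tilted tool the force readings disagreed with what the shutter's position implied. The highest I read was about 7 N, so the push should have stayed well under 15 N.
- **Directions in the task:** it says the nose and the keeper's x point towards the robot. The pictures showed both pointing away from it, and I followed the pictures.

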